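# Open the shutter of the sampling block and hold the air probe in its bore

## Robot

A 6-joint arm with a two-finger parallel gripper is mounted at the origin on the work surface; the furniture and walls round the work are solid. World frame = base frame: x ahead of the robot, y to its left, z up, the work surface at z = 0. Lengths are in mm, angles in degrees, forces in N, time in s.
With the tool pointing down it reaches from about 300 to 850 mm from the base axis. Payload 4.2 kg.
Tool frame: the origin (TCP) lies on the centre line of the jaws, within the pads' length; the fingertips stand 14 mm ahead of it and the grasp point (between the pads) lies 5 mm behind it (env.finger_overhang is the z of the fingertips in the tool frame, in mm); z points along the fingers, y is the line along which they close (so a half turn about z gives the same grasp; the last joint's range is limited). The gripper opens to 91 mm and grips with 3 to 60 N. Pads are 32 mm wide; open, the fingers measure 118 mm over their backs; the gripper's body (76 mm by 178 mm) begins 60 mm behind the grasp point.
Start: joints at [-70.015, 18.312, 89.639, -0, 72.044, -1.146], TCP at [207.289, -536.352, 227.976] pointing down, gripper open.
Joint ranges: [-177.97, 177.97], [-48.28, 115.42], [12.27, 149.76], [-77.06, 257.06], [2.81, 150.46], [-146.56, 146.56]. Speed limits (degrees/s): [147.25, 147.25, 180, 180, 180, 180].

## Interface

Orientations are given as [roll, pitch, yaw] about the fixed x, y, z axes, in that order (R = Rz(yaw) Ry(pitch) Rx(roll)).
In Python, from workcell import sensors, viewer, env gives the robot as it stands. The module is installed in compiled form; this text tells all that it offers.
- The arm moves only by the tool step_arm, never from a script. Its argument "plan" is one flat list of numbers, 6 for each row, row after row: the shift along the tool's x, y, z in cm, then the turn, a rotation vector about the tool's x, y, z in rad. In form: [x, y, z, wx, wy, wz, x, y, z, wx, wy, wz, ...]. A call has 1 to 5 rows; each row shifts and turns the commanded pose from where the row before left it, along the tool's axes as they then stand; what a row does not reach is not made up. A row lasts 1/12 s, in which the tool goes at most 41.7 mm and 7.16 degrees, less where a joint would pass 70% of its speed; a pose out of reach is approached as far as the arm can. A call is refused whole if a number of a shift passes 4.17 or a number of a turn 0.125, either way. A call with a gripper value outside its range is refused whole. "hand" is the finger opening in cm, from 0 to 9.12, set as the call begins (left out, the last holds). The fingers move at their own pace and stop on an object; "newtons" is the grip in N (left out, the last holds). Time passes only in rows, so rows that do not move let the fingers close. It gives the time, the measured TCP pose, the force, the opening and the grip force at its end, in the units of the state.
- sensors.state(): the state, without advancing time (a new reading comes with each control period).
- viewer.grab_frame(name): name is "scene" or "top"; returns a dict with "img" (420x560x3 uint8, red, green, blue), "fx", "fy", "cx", "cy" (pixels), "k1" (the pictures are not rectified: a ray, as slopes to the right and down, at radius r is drawn at 1 + k1 r^2 times it, then the intrinsics apply), "position" and "attitude" of the camera in the world. Camera axes: x right, y down, z forward; pixel columns grow to the right and rows downward; lengths in mm; the calibration is good to about 2 mm. A picture is of the moment at which its call begins. There is no depth.
- env.job_done(): hands the job in; it is judged then, once.
Trained networks look in a picture, given as the dict that the camera call returned (one of the last four; its "shot" number tells which), for a name from the list of things; names that differ only in an ending like _2 or _b are one class to them, and where a whole thing is asked for, a point or a joint stands for the part that bears it (a point fixed in the world has none). Each returns a list of dicts, best first, with "score" (0 to 1); they miss things now and then, are a little off and sometimes report something else, mostly with a low value. They report only what shows in the picture. A call takes as long as a camera call. They do not tell look-alikes from the thing itself.
- viewer.boxes_of(name, picture): "location" ([column, row] in pixels, amid what is visible of it).
- viewer.pinpoint(name, picture): "location" ([column, row] in pixels: a listed point, or the origin of a listed thing).
The state is a dict: "time_s": time; "qpos": joint angles; "qvel": joint speeds; "effort": joint torques, N m; "ee_pos": TCP position; "ee_rot": TCP orientation; "force": force on the tool from outside, world axes, zero at the start; "torque": the same for the moment, N m; "gripper_width": finger opening in mm; "gripper_force": force on a finger pad.
Only numpy, scipy, OpenCV 4.12 (cv2) and the standard library are available. Lean on these libraries where they do the work, as an engineer would, in place of code of your own. Each camera call takes 0.05 s, during which the arm holds its last target. There are 200 camera calls.

## Task

For the breathing-air test, use the slotted key to turn the shutter screw of the sampling block to its open stop, then stand the key back in its hole in the stand and let go of it. Take the probe and lower its stem down the middle of the guide bush without ever touching the block, until the raised ring on the stem is level with the top of the bush. Finish there, still holding the probe: upright, still and centred in the bore, and leave the things lying around the work where they are.

Things in the scene. Friction and masses are not known exactly. Their poses are not given: they have to be found in the camera images.
- block: fixed grey metal block, 68 x 112 mm, top at z 72 mm (4 cap screws near its corners 5 mm higher), on a 96 x 150 mm flange. Origin under its centre, z up. Guide bush (35 mm wide, 6 mm proud, bore 20 mm) at x 0, y +24 mm; slotted shutter screw at x 0, y -24 mm. The shutter plate shuts the bore 22 mm under the mouth; the bore ends blind 10 mm above the bench. Left or right of the stand, yaw to 0.3 rad
- bush_mouth (a point): centre of the bush's mouth, level with the top of the bush, 78 mm above the bench; z up along the bore
- shutter (a joint): shutter screw, rad: 0 shut, grows anticlockwise seen from above to its stop at 1.05, fully open. Stiff (about 0.05 N m), stays where it is left, starts between 0 and 0.15. The slot lies along the block's y axis (in line with the bush) when fully open, and is turned clockwise from there by (1.05 - value)
- slot (a point): bottom of the slot on the screw's axis, 74 mm above the bench. The head is 28 mm across, its top 80 mm above the bench; the slot is 6 mm wide, 6 mm deep, open at both ends. For the slot's direction see the joint, not this point's axes
- stand: fixed grey sheet-metal stand, foot 90 x 170 mm, top plate 74 x 164 mm with its top 100 mm above the bench and two round holes 90 mm apart. Origin under its centre, z up. Turned up to 0.3 rad
- key_hole (a point): centre of the key's hole in the stand (26 mm wide, at the stand's y = -45 mm), at the plate's top, 100 mm above the bench; the plate is 8 mm thick with free space below
- key: loose steel key, 0.12 kg, hanging upright in its hole by a collar 40 mm across, 5 mm thick. Origin: centre of the collar's underside. Above: flat wing, 44 mm along the key's x, 10 mm thick along its y, 16 to 52 mm above the origin. Below: 12 mm round shank, then a blade 18 mm wide along x, 3 mm thick along y, ending 52 mm below the origin. Turned up to 0.5 rad from the stand's x axis
- key_tip (a point): middle of the end of the key's blade, 52 mm below the key's origin
- probe: loose grey hand-held air probe, 0.13 kg, hanging upright in the stand's other hole (22 mm wide, stand's y +45 mm) by a collar 34 mm across, 5 mm thick. Origin: centre of the collar's underside. Above: box handle, 24 mm along the probe's x, 34 mm along its y, 5 to 67 mm above the origin. Below: straight 10 mm round stem, 90 mm long, tapered end. Turned up to 0.25 rad from the stand
- probe_tip (a point): end of the probe's stem, 90 mm below the probe's origin
- stem_ring (a point): middle of the raised ring round the stem (13 mm across, 2 mm high), 39 mm below the probe's origin and 51 mm above the stem's end
- gauge_console: bystander: round black-and-white gauge console lying behind the work, 115 x 80 x 29 mm; origin under its centre
- nut_fitting: bystander: bare metal fitting with a nut, standing behind the work, 53 mm wide, 74 mm high; origin under its centre
- grease_tube: bystander: white grease tube lying behind the work, 48 x 158 x 30 mm; origin under its centre
There are look-alikes about, which are no part of the job. Leave any orange or pink look-alike of the key alone. Leave any blue or green look-alike of the stand alone.

How it is judged (in metres and radians):
On the way, in this order (a step that is already met when the one before it is completed fails the run):
1. the shutter screw is turned to its open stop with the key's blade in the slot (value of joint shutter above 0.95 rad and distance between key_tip and slot below 0.009 m), for 0.1 s.
2. the key hangs upright in its hole in the stand again, let go (horizontal distance between key and key_hole below 0.01 m and z of key in the frame of key_hole below 0.004 m and angle between key's own z axis and vertical below 0.1 rad and contact force between the fingers and key below 0.1 N and value of joint shutter above 0.95 rad), for 0.2 s.
3. the probe's tip is inside the bush, held upright (z of probe_tip in the frame of bush_mouth below -0.005 m and horizontal distance between probe_tip and bush_mouth below 0.006 m and angle between probe's own z axis and vertical below 0.1 rad), for 0.1 s.
At the end, for the whole second after the job is handed in: fingers hold the probe still (10 mm/s), upright within 0.06 rad, off the block, its ring level with the bush top within 6 mm, ring and tip within 3 mm of the bore axis; shutter above 0.95 rad; key let go, upright in its hole within 10 mm of the hole centre (all of step 2 and z of stem_ring in the frame of bush_mouth between -0.006 and 0.006 m and horizontal distance between each of probe_tip, stem_ring and bush_mouth below 0.003 m and angle between probe's own z axis and vertical below 0.06 rad and linear speed of probe below 0.01 m/s and contact force between the fingers and probe above 1 N and contact force between probe and block below 0.05 N); the arm keeps its last pose, push and grip.
It fails at once if the probe touches the sampling block (its bush, bore or shutter) (contact force between probe and block above 0.3 N).
It fails at once if a bystander is shifted by 20 mm (distance of any of gauge_console, nut_fitting, grease_tube from where it was at the start of the episode above 0.02 m).
It also fails if it takes over 67 s, if anything falls off the work surface, if the arm or the gripper's body presses on something with over 40 N, if the wrist force passes 120 N, or if a joint passes its speed limit or range.

## Working session

There is one attempt and no reset: what is moved stays moved. The work goes in short steps, Python scripts to look and compute and a tool call to move; the robot and the scene stay as the last step left them, time stands still between calls to the robot, and variables do not carry over. Pictures are saved under pics/ and viewed, at most 10 in all, crops included, and the job is handed in when it is done.

Besides the shell and the picture viewer there is one more tool, called by a JSON object that holds its "api" and its "payload". step_arm: Moves the arm, as the interface text tells. Its arguments: {"type":"object","properties":{"plan":{"type":"array","items":{"type":"number"}},"hand":{"type":"number"},"newtons":{"type":"number"}},"required":["plan"]}

```bash
mkdir -p pics; cat > h.py <<'E'
import numpy as np, cv2
from workcell import sensors, viewer, env
from scipy.spatial.transform import Rotation as R
def cam(p):
    a=np.array(p["attitude"],float)
    M=a if a.shape==(3,3) else R.from_euler('xyz',a,degrees=True).as_matrix()
    return np.array(p["position"],float),M
def ray(p,uv):
    d=np.array([(uv[0]-p["cx"])/p["fx"],(uv[1]-p["cy"])/p["fy"]]); s=d.copy()
    for _ in range(20): s=d/(1+p["k1"]*(s@s))
    c,M=cam(p); return c,M@np.array([s[0],s[1],1.])
def atz(p,uv,z):
    c,d=ray(p,uv); return c+d*(z-c[2])/d[2]
def proj(p,X):
    c,M=cam(p); q=M.T@(np.array(X,float)-c); s=q[:2]/q[2]; s=s*(1+p["k1"]*(s@s))
    return np.array([p["fx"]*s[0]+p["cx"],p["fy"]*s[1]+p["cy"]])
def tri(p1,u1,p2,u2):
    A=[];b=[]
    for p,u in((p1,u1),(p2,u2)):
        c,d=ray(p,u); d=d/np.linalg.norm(d); P=np.eye(3)-np.outer(d,d); A.append(P); b.append(P@c)
    return np.linalg.lstsq(np.vstack(A),np.hstack(b),rcond=None)[0]
def save(p,n): cv2.imwrite("pics/"+n,cv2.cvtColor(p["img"],cv2.COLOR_RGB2BGR))
E
python3 - <<'E'
from h import *
ps={n:viewer.grab_frame(n) for n in("scene","top")}
for n,p in ps.items():
    save(p,n+"0.png"); print(n,{k:np.round(v,3).tolist() for k,v in p.items() if k not in("img",)})
Z=dict(block=0,bush_mouth=78,slot=74,stand=0,key_hole=100,key=100,key_tip=48,probe=100,probe_tip=10,stem_ring=61,gauge_console=0,nut_fitting=0,grease_tube=0)
for k,z in Z.items():
    for n,p in ps.items():
        print(k,n,[(np.round(d["location"],1).tolist(),round(d["score"],2),np.round(atz(p,d["location"],z)[:2],1).tolist()) for d in viewer.pinpoint(k,p)[:4]])
E
```

```text
scene {'fx': 456.138, 'fy': 456.138, 'cx': 279.411, 'cy': 214.257, 'k1': -0.087, 'position': [-71.972, 476.218, 965.941], 'attitude': [-140.335, -0.669, -129.477], 'shot': 1}
top {'fx': 415.18, 'fy': 415.18, 'cx': 275.188, 'cy': 211.301, 'k1': -0.085, 'position': [326.567, -14.726, 1107.936], 'attitude': [-169.803, 0.003, -88.79], 'shot': 2}
block scene [([218.5, 267.4], 0.87, [501.4, 187.4])]
block top [([201.6, 215.7], 0.9, [509.5, 188.9])]
bush_mouth scene [([202.9, 253.5], 0.68, [510.4, 217.2])]
bush_mouth top [([189.5, 209.1], 0.69, [512.9, 206.3]), ([347.3, 205.8], 0.31, [529.8, -193.1])]
slot scene [([226.2, 246.5], 0.66, [495.0, 161.2])]
slot top [([207.8, 216.3], 0.67, [496.1, 159.5])]
stand scene [([408.5, 244.3], 0.96, [245.7, -241.3]), ([306.5, 194.6], 0.86, [546.8, -148.4]), ([324.0, 259.1], 0.66, [352.9, -35.8]), ([216.7, 266.9], 0.36, [505.5, 190.1])]
stand top [([364.9, 317.7], 0.93, [248.0, -251.1]), ([280.1, 282.0], 0.75, [336.7, -27.4]), ([324.7, 204.8], 0.61, [546.6, -144.9])]
key_hole scene []
key_hole top [([389.3, 328.6], 0.75, [230.2, -288.2]), ([347.2, 203.1]
[... 747 characters left out ...]
3, [607.1, -154.1]), ([304.6, 196.8], 0.2, [537.5, -132.2])]
probe_tip top []
stem_ring scene [([290.4, 189.2], 0.68, [549.8, -88.1]), ([226.7, 248.4], 0.27, [497.8, 158.9])]
stem_ring top []
gauge_console scene [([212.4, 190.0], 0.92, [730.3, 50.6])]
gauge_console top [([250.8, 138.1], 0.7, [733.2, 62.4]), ([185.2, 136.7], 0.63, [734.3, 247.9])]
nut_fitting scene [([250.9, 166.4], 0.67, [737.8, -94.0])]
nut_fitting top [([304.7, 139.4], 0.62, [732.6, -89.0])]
grease_tube scene [([150.6, 223.9], 0.93, [732.4, 251.6]), ([252.8, 167.3], 0.43, [731.1, -96.1]), ([218.5, 266.7], 0.34, [503.2, 186.2])]
grease_tube top [([184.7, 136.8], 0.68, [734.0, 249.3]), ([305.7, 140.9], 0.67, [728.2, -91.8])]
```

```bash
python3 - <<'E'
import cv2
a=cv2.imread("pics/scene0.png"); b=cv2.imread("pics/top0.png")
c=cv2.resize(a[130:330,160:440],(800,571),interpolation=cv2.INTER_CUBIC); cv2.imwrite("pics/s1.png",c)
c=cv2.resize(b[130:340,150:430],(800,600),interpolation=cv2.INTER_CUBIC); cv2.imwrite("pics/t1.png",c)
E
```

```text
(no output)
```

View pics/s1.png

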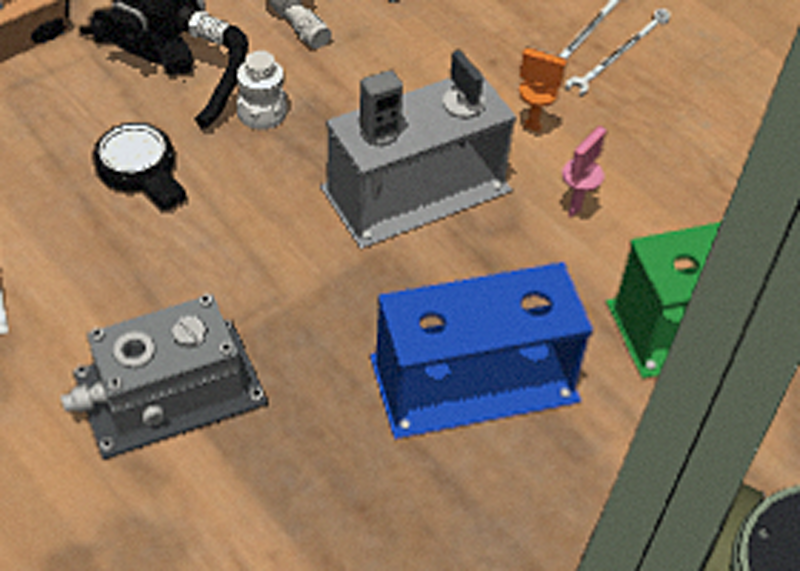

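View pics/t1.png

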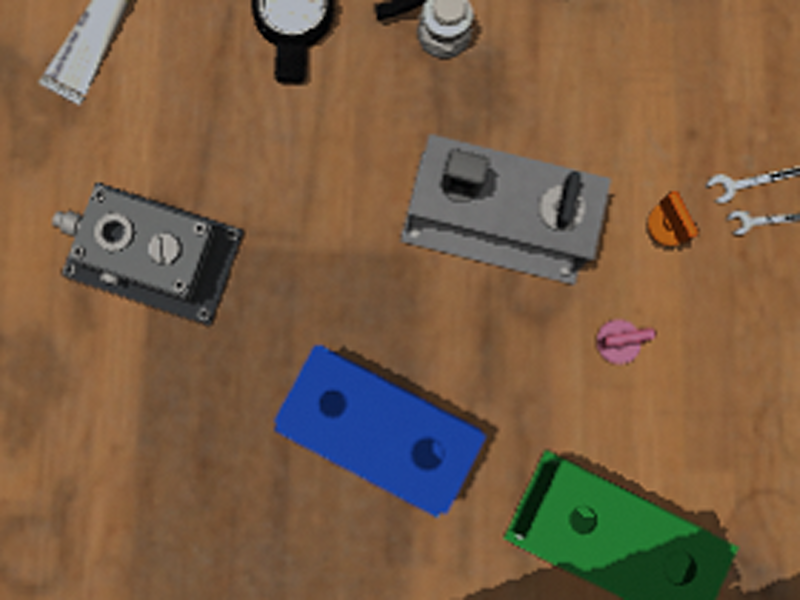

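The pictures show the grey stand at about (420, 145) in the scene crop, with the dark probe at (380, 105) and the key wing at (465, 80). The block is at lower left, with its bush at (133, 348) and its slotted screw at (190, 330). The orange and pink keys and the blue and green stands are decoys. Next I'll refine the poses by fitting model edges.

```bash
cat > fit.py <<'E'
from h import *
from scipy.optimize import minimize
def grad(p):
    g=cv2.GaussianBlur(cv2.cvtColor(p["img"],cv2.COLOR_RGB2GRAY).astype(np.float32),(0,0),0.8)
    return cv2.Sobel(g,cv2.CV_32F,1,0)/8,cv2.Sobel(g,cv2.CV_32F,0,1)/8
def rect(w,h,z,x=0,y=0,n=40):
    c=np.array([[-w,-h],[w,-h],[w,h],[-w,h],[-w,-h]])/2.+[x,y]
    return [np.c_[np.linspace(c[i],c[i+1],n),np.full(n,z)] for i in range(4)]
def circ(d,z,x=0,y=0,n=60):
    t=np.linspace(0,2*np.pi,n); return [np.c_[x+d/2*np.cos(t),y+d/2*np.sin(t),np.full(n,z)]]
def projn(p,X):
    c,M=cam(p); q=(X-c)@M; s=q[:,:2]/q[:,2:]; s=s*(1+p["k1"]*(s**2).sum(1,keepdims=True))
    return s*[p["fx"],p["fy"]]+[p["cx"],p["cy"]]
def place(L,v):
    c,s=np.cos(v[2]),np.sin(v[2]); M=np.array([[c,-s,0],[s,c,0],[0,0,1]])
    return [l@M.T+[v[0],v[1],0] for l in L]
def score(p,g,L,v):
    t=[]
    for l in place(L,v):
        u=projn(p,l).astype(np.float32); d=np.gradient(u,axis=0); d/=np.linalg.norm(d,axis=1,keepdims=True)+1e-9
        gx=cv2.remap(g[0],u[:,:1],u[:,1:],1).ravel(); gy=cv2.remap(g[1],u[:,:1],u[:,1:],1).ravel()
        t.append(np.minimum(abs(gx*d[:,1]-gy*d[:,0]),25).mean())
    return np.mean(t)
def fit(ps,L,v0,r=(6,6,.12),n=11,free=(1,1,1)):
    gs=[grad(p) for p in ps]; f=lambda v:-sum(score(p,g,L,v) for p,g in zip(ps,gs))
    ax=[np.linspace(-a,a,n if k else 1) if k else [0] for a,k in zip(r,free)]
    b=min((f(np.array(v0)+[x,y,w]),x,y,w) for x in ax[0] for y in ax[1] for w in ax[2])
    v=np.array(v0)+b[1:]; S=np.array([1,1,.02])*np.array(free)
    m=minimize(lambda q:f(v+q*S),[0,0,0],method="Nelder-Mead",options=dict(initial_simplex=np.vstack([np.zeros(3),np.eye(3)]),xatol=.01))
    return v+m.x*S,-m.fun
MOD=dict(stand=rect(74,164,100),block=rect(68,112,72)+circ(35,78,0,24)+circ(20,78,0,24)+circ(28,80,0,-24),
 key=circ(40,105)+rect(44,10,152)*2,probe=circ(34,105)+rect(24,34,167)*2)
E
cat > m1.py <<'E'
from fit import *
ps=[viewer.grab_frame(n) for n in("scene","top")]
V0=dict(stand=(547,-146,-.3),block=(504,186,-.3),key=(530,-191,-.25),probe=(556,-100,-.25))
res={}
for k,v0 in V0.items():
    r=(9,9,.12) if k in("stand","block") else (8,8,.4)
    for nm,q in(("scene",ps[:1]),("top",ps[1:]),("both",ps)):
        v,s=fit(q,MOD[k],v0,r); print(k,nm,np.round(v,3),round(s,1))
    res[k]=v
# slot direction: line 28 long, two edges at +-3, z 80
b=res["block"]; c,s=np.cos(b[2]),np.sin(b[2]); S=b[:2]+[24*s,-24*c]; B=b[:2]+[-24*s,24*c]
print("screw",S,"bush",B,"keyhole",res["stand"][:2]+45*np.array([np.sin(res["stand"][2]),-np.cos(res["stand"][2])]))
L=[np.c_[np.linspace(-12,12,40),np.full(40,y),np.full(40,80.)] for y in(-3,3)]
for val in np.arange(-.05,.3,.05): print("val",round(val,2),[round(float(score(p,grad(p),L,(S[0],S[1],b[2]+np.pi/2-(1.05-val)))),1) for p in ps])
T=[]
for p,(u0,v0,w,h) in((ps[0],(270,140,80,60)),(ps[0],(180,220,80,60)),(ps[1],(290,170,80,60)),(ps[1],(170,190,80,60))):
    im=cv2.resize(cv2.cvtColor(p["img"],cv2.COLOR_RGB2BGR)[v0:v0+h,u0:u0+w],(400,300),interpolation=cv2.INTER_CUBIC)
    for k in res:
        for l in place(MOD[k],res[k]):
            u=((projn(p,l)-[u0,v0]+.5)*5-.5).astype(np.int32); cv2.polylines(im,[u],False,(0,255,255) if k in("stand","block") else (255,255,0),1)
    T.append(im)
cv2.imwrite("pics/m1.png",np.vstack([np.hstack(T[:2]),np.hstack(T[2:])]))
s=sensors.state(); print(s["ee_pos"],s["ee_rot"],s["force"],s["gripper_width"])
E
python3 m1.py
```

```text
stand scene [ 5.46753e+02 -1.42552e+02 -2.08000e-01] 15.7
stand top [ 5.44372e+02 -1.41771e+02 -2.27000e-01] 10.5
stand both [ 5.44551e+02 -1.41811e+02 -2.25000e-01] 25.7
block scene [ 5.03117e+02  1.85132e+02 -3.01000e-01] 17.4
block top [ 5.01828e+02  1.84464e+02 -2.95000e-01] 17.0
block both [ 5.02504e+02  1.85103e+02 -3.02000e-01] 34.0
key scene [ 5.30231e+02 -1.81978e+02 -7.60000e-02] 17.5
key top [ 5.28638e+02 -1.83117e+02 -1.87000e-01] 15.9
key both [ 5.29171e+02 -1.81693e+02 -8.00000e-02] 32.5
probe scene [552.303 -93.48   -0.607] 14.5
probe top [ 5.54192e+02 -9.65290e+01 -1.93000e-01] 12.7
probe both [ 5.54006e+02 -9.67480e+01 -2.26000e-01] 26.5
screw [495.36743835 162.18812281] bush [509.6398942  208.01712023] keyhole [ 534.50419134 -185.67488989]
val -0.05 [8.4, 12.3]
val 0.0 [8.2, 11.6]
val 0.05 [8.0, 10.7]
val 0.1 [7.6, 10.0]
val 0.15 [7.3, 9.8]
val 0.2 [6.8, 9.6]
val 0.25 [6.4, 9.4]
[ 207.28631993 -536.34140813  227.96700122] [ 1.79996816e+02 -7.55021399e-04  2.11298606e+01] [-0.61978453  0.41327448 -0.10931341] 90.9820867525544
```

View pics/m1.png

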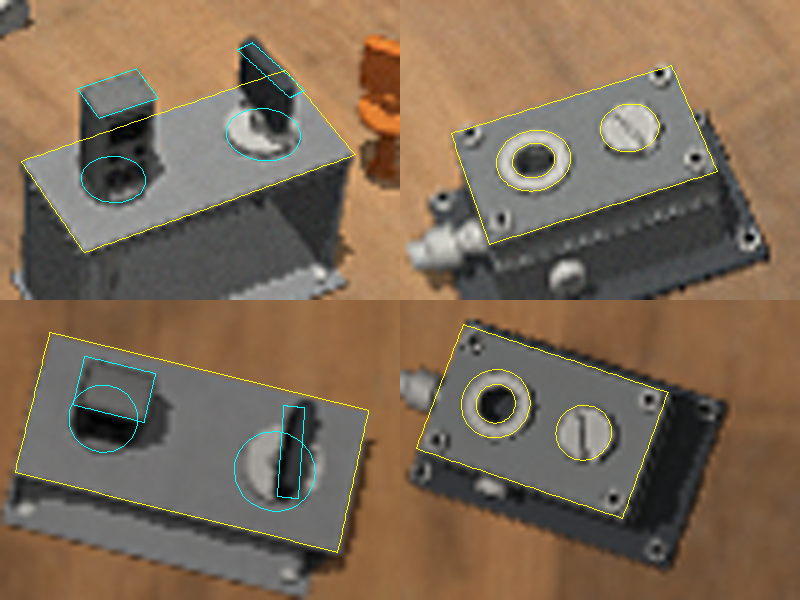

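```bash
cat > m2.py <<'E'
from fit import *
ps=[viewer.grab_frame(n) for n in("scene","top","scene","top")]
S=np.array([495.4,162.2]); 
for off in((0,0),):
  for i,p in enumerate(ps[:2]):
    g=np.mean([cv2.cvtColor(q["img"],cv2.COLOR_RGB2GRAY).astype(np.float32) for q in ps[i::2]],0)
    best=[]
    for a in np.arange(-.8,1.6,.1):
        m=min((np.mean(cv2.remap(g,*[c[:,None] for c in projn(p,np.c_[np.linspace(-11,11,40)*np.cos(a)+S[0]+dx,np.linspace(-11,11,40)*np.sin(a)+S[1]+dy,np.full(40,z)]).astype(np.float32).T],1)),dx,dy) for dx in(-1,0,1) for dy in(-1,0,1) for z in(78,))
        best.append((round(float(a),2),round(float(m[0])),m[1:]))
    print(*best,sep=" ")
for nm,q in(("scene",ps[:1]),("top",ps[1:2]),("both",ps[:2])):
    for yw in(-.5,-.2,.1): print("key",nm,*[np.round(x,2) for x in fit(q,MOD["key"],(533,-187,yw),(5,5,.15),9)])
T=[]
for p,k in((ps[0],"scene"),(ps[1],"top")):
    for X in((533,-187,125),(495.4,162.2,80)):
        u=projn(p,np.array([X],float))[0].astype(int); h=20 if X[1]<0 else 12; w=h*4//3
        T.append(cv2.resize(cv2.cvtColor(p["img"],cv2.COLOR_RGB2BGR)[u[1]-h:u[1]+h,u[0]-w:u[0]+w],(400,300),interpolation=cv2.INTER_CUBIC))
cv2.imwrite("pics/m2.png",np.vstack([np.hstack(T[:2]),np.hstack(T[2:])]))
E
python3 m2.py
```

```text
(-0.8, 177, (-1, 1)) (-0.7, 176, (-1, 1)) (-0.6, 176, (-1, 1)) (-0.5, 176, (-1, 1)) (-0.4, 174, (-1, 1)) (-0.3, 171, (-1, -1)) (-0.2, 164, (-1, -1)) (-0.1, 157, (-1, 0)) (-0.0, 151, (0, 0)) (0.1, 153, (1, 0)) (0.2, 159, (1, -1)) (0.3, 167, (1, -1)) (0.4, 173, (1, 0)) (0.5, 176, (-1, 1)) (0.6, 178, (-1, -1)) (0.7, 179, (-1, -1)) (0.8, 180, (-1, -1)) (0.9, 182, (-1, -1)) (1.0, 184, (1, 1)) (1.1, 185, (1, 1)) (1.2, 185, (1, 1)) (1.3, 185, (-1, 1)) (1.4, 185, (1, 1)) (1.5, 184, (1, 1)) (1.6, 183, (1, 1))
(-0.8, 142, (-1, 1)) (-0.7, 140, (-1, 1)) (-0.6, 139, (-1, 1)) (-0.5, 137, (-1, 1)) (-0.4, 134, (-1, 1)) (-0.3, 129, (-1, 1)) (-0.2, 119, (-1, 1)) (-0.1, 104, (-1, 1)) (-0.0, 88, (-1, 1)) (0.1, 85, (-1, 1)) (0.2, 93, (-1, 1)) (0.3, 103, (-1, 1)) (0.4, 118, (-1, 1)) (0.5, 131, (-1, 1)) (0.6, 137, (1, -1)) (0.7, 140, (1, -1)) (0.8, 144, (1, 1)) (0.9, 145, (1, 1)) (1.0, 145, (0, 1)) (1.1, 145, (1, 1)) (1.2, 146, (1, 1)) (1.3, 146, (1, 1)) (1.4, 147, (0, 1)) (1.5, 147, (1, 1)) (1.6, 147, (1, -1))
key scene [ 5.3499e+02 -1.8388e+02 -2.5000e-01] 16.12
key scene [ 5.3017e+02 -1.8180e+02 -6.0000e-02] 17.54
key scene [ 5.3017e+02 -1.8180e+02 -6.0000e-02] 17.54
key top [ 5.2871e+02 -1.8307e+02 -1.9000e-01] 15.91
key top [ 5.2861e+02 -1.8307e+02 -1.9000e-01] 15.91
key top [ 5.2870e+02 -1.8307e+02 -1.9000e-01] 15.92
key both [ 5.2927e+02 -1.8170e+02 -8.0000e-02] 32.62
key both [ 5.2930e+02 -1.8176e+02 -8.0000e-02] 32.61
key both [ 5.2936e+02 -1.8165e+02 -7.0000e-02] 32.62
```

View pics/m2.png

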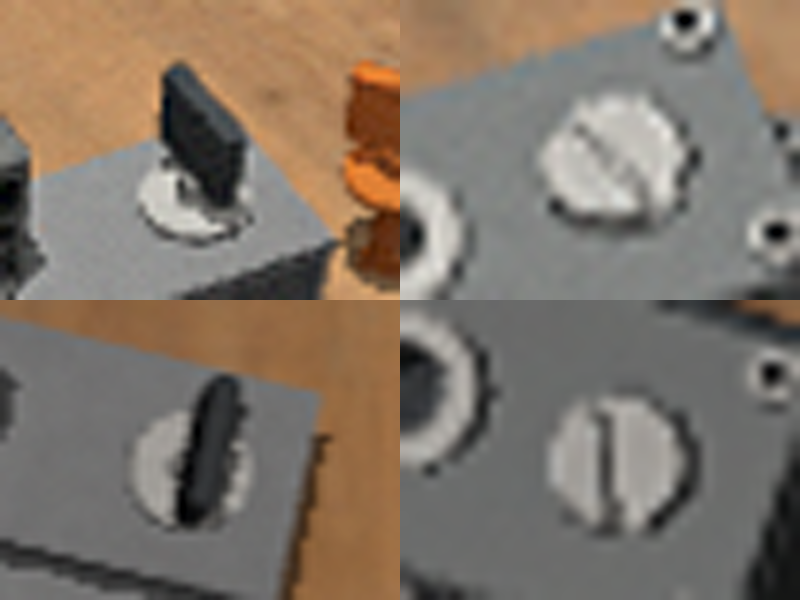

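The slot points roughly along world x and the wing is close to yaw -0.2 rad. I'll make a first staging move, turning the tool towards the key's yaw, and refine the measurements while the view is still clear.

```bash
cat > plan.py <<'E'
from h import *
def plan(x,y,z,yaw,n=None,start=None,keep=False):
    """rows from present pose to pointing-down target (mm, deg)"""
    s=sensors.state()
    p0=np.array(start[:3] if start else s["ee_pos"]); R0=R.from_euler('xyz',[180,0,start[3]] if start else s["ee_rot"],degrees=True)
    R1=R.from_euler('xyz',[180,0,yaw],degrees=True); d=np.array([x,y,z])-p0; w=(R0.inv()*R1).as_rotvec()
    n=n or int(max(np.ceil(np.linalg.norm(d)/38),np.ceil(np.linalg.norm(w)/.12),1))
    rows=[]; Rc=R0
    for i in range(n):
        rows.append([round(float(v),3) for v in Rc.inv().apply(d/n)/10]+[round(float(v),4) for v in w/n]); Rc=Rc*R.from_rotvec(w/n)
    for i in range(0,n,5): print(sum(rows[i:i+5],[]))
def st():
    s=sensors.state(); print("t",round(s["time_s"],2),"pos",np.round(s["ee_pos"],2),"rot",np.round(s["ee_rot"],2),"F",np.round(s["force"],2),"T",np.round(s["torque"],3),"w",round(s["gripper_width"],2),"gf",round(s["gripper_force"],2),"q",np.round(s["qpos"],1)); return s
E
python3 -c "
from plan import *
plan(330,-400,240,-11.5,n=5)"
```

```text
[3.272, -1.659, -0.24, 0.0, -0.0, 0.1139, 3.063, -2.02, -0.24, 0.0, -0.0, 0.1139, 2.813, -2.355, -0.24, 0.0, -0.0, 0.1139, 2.527, -2.66, -0.24, 0.0, -0.0, 0.1139, 2.209, -2.93, -0.24, 0.0, -0.0, 0.1139]
```

{"api": "step_arm", "payload": {"plan": [3.27,-1.66,-0.24,0,0,0.114,3.06,-2.02,-0.24,0,0,0.114,2.81,-2.35,-0.24,0,0,0.114,2.53,-2.66,-0.24,0,0,0.114,2.21,-2.93,-0.24,0,0,0.114], "hand": 5}}

```text
time_s: 2.12
ee_pos: [330.8, -398.8, 240.2]
ee_rot: [180.0, -0.0, -11.9]
force: [0.4, 0.0, 0.4]
gripper_width: 60.7
gripper_force: 0.0
```

```bash
cat > sil.py <<'E'
from fit import *
def box(w,h,z0,z1): return np.array([[a*w/2,b*h/2,z] for a in(-1,1) for b in(-1,1) for z in(z0,z1)],float)
def tilted(P,v): # v: x,y,z,yaw
    return P@R.from_euler('z',v[3]).as_matrix().T+np.array(v[:3])
def mask(p,P,shape,sc=4,o=(0,0)):
    u=((projn(p,P)-o+.5)*sc-.5).astype(np.float32); m=np.zeros(shape,np.uint8)
    cv2.fillConvexPoly(m,cv2.convexHull(u).astype(np.int32),255); return m
def silfit(jobs,P,v0,steps,it=3):
    """jobs: list of (picture, boolean hi-res mask scale 4, origin)"""
    def f(v): 
        t=0
        for p,M,o in jobs:
            m=mask(p,P,M.shape,4,o)>0; t+=(m&M).sum()/max(1,(m|M).sum())
        return -t
    v=np.array(v0,float); best=None
    S=np.diag(steps)
    for _ in range(it):
        m=minimize(f,v,method="Nelder-Mead",options=dict(initial_simplex=np.vstack([v,v+S]),maxiter=300)); v=m.x; S=S*.5
    return v,-m.fun
E
cat > m3.py <<'E'
from sil import *
ps=[viewer.grab_frame(n) for n in("scene","top")]
jobs=[];dbg=[]
for p in ps:
    u=projn(p,np.array([[533,-187,135.]]))[0].astype(int); o=u-[20,24]
    g=cv2.cvtColor(p["img"],cv2.COLOR_RGB2GRAY)[o[1]:o[1]+48,o[0]:o[0]+40]
    G=cv2.resize(g,None,fx=4,fy=4,interpolation=cv2.INTER_CUBIC); M=(G<75).astype(np.uint8)
    n,l,s,c=cv2.connectedComponentsWithStats(M); k=min(range(1,n),key=lambda i:np.hypot(*(c[i]-[80,96])) if s[i][4]>300 else 1e9)
    jobs.append((p,l==k,o)); dbg.append(s[k].tolist())
print(dbg)
P=box(44,10,16,52)
for J in(jobs[:1],jobs[1:],jobs):
    for y0 in(-.35,-.1): print(*[np.round(x,3) for x in silfit(J,P,(533,-187,100,y0),(3,3,.001,.1))])
# slot model: disc-bright / dark band fit, top then scene
from scipy.optimize import least_squares
for i,p in enumerate(ps):
    g=cv2.cvtColor(p["img"],cv2.COLOR_RGB2GRAY).astype(float); H,W=g.shape
    u=projn(p,np.array([[495.4,162.2,80.]]))[0].astype(int)
    px=[(a,b) for a in range(u[0]-8,u[0]+9) for b in range(u[1]-8,u[1]+9)]
    w=np.array([atz(p,q,80.)[:2]-[495.4,162.2] for q in px]); val=np.array([g[b,a] for a,b in px])
    k=np.hypot(*w.T)<9.5; w=w[k]; val=val[k]
    for a0 in(0.,.3):
        def res(q):
            d=abs(-np.sin(q[0])*w[:,0]+np.cos(q[0])*w[:,1]-q[1]); return q[2]-q[3]/(1+np.exp((d-abs(q[4]))/.7))-val
        m=least_squares(res,[a0,0,np.median(val),60,2]); print("slot",i,np.round(m.x,2),round(m.cost))
E
python3 m3.py
```

```text
[[60, 65, 43, 75, 1681], [67, 60, 38, 83, 1852]]
[ 5.33e+02 -1.87e+02  1.00e+02 -3.50e-01] 0.0
[ 5.33e+02 -1.87e+02  1.00e+02 -1.00e-01] 0.0
[ 5.33e+02 -1.87e+02  1.00e+02 -3.50e-01] 0.0
[ 5.33e+02 -1.87e+02  1.00e+02 -1.00e-01] 0.0
[ 5.33e+02 -1.87e+02  1.00e+02 -3.50e-01] 0.0
[ 5.33e+02 -1.87e+02  1.00e+02 -1.00e-01] 0.0
slot 0 [8.0000e-02 4.1000e-01 2.0248e+02 5.2880e+01 1.8300e+00] 2622
slot 0 [7.0000e-02 4.4000e-01 2.0242e+02 5.5850e+01 1.7100e+00] 2599
slot 1 [ 1.2000e-01  9.5000e-01  1.6718e+02  1.5935e+02 -5.0000e-01] 1016
slot 1 [1.2000e-01 9.5000e-01 1.6718e+02 1.5935e+02 5.0000e-01] 1016
```

```bash
sed -i 's/m=mask(p,P,M.shape,4,o)/m=mask(p,tilted(P,v),M.shape,4,o)/' sil.py; sed -i '/^# slot model/,$d' m3.py; python3 m3.py; python3 -c "
from plan import *
plan(533,-187,215,-11.5)"
```

```text
[[59, 65, 44, 74, 1678], [67, 60, 38, 83, 1863]]
[ 5.33366e+02 -1.83869e+02  9.99990e+01 -3.54000e-01] 0.663
[ 5.33398e+02 -1.83876e+02  1.00002e+02 -3.51000e-01] 0.665
[ 5.32357e+02 -1.86950e+02  1.00000e+02 -2.29000e-01] 0.879
[ 5.32956e+02 -1.87220e+02  1.00002e+02 -2.40000e-01] 0.877
[ 5.32968e+02 -1.86850e+02  1.00000e+02 -2.37000e-01] 1.47
[ 5.33028e+02 -1.86898e+02  1.00001e+02 -2.38000e-01] 1.47
[1.961, -3.105, 0.312, 0.0001, -0.0, 0.0004, 1.959, -3.106, 0.312, 0.0001, -0.0, 0.0004, 1.958, -3.107, 0.313, 0.0001, -0.0, 0.0004, 1.957, -3.107, 0.313, 0.0001, -0.0, 0.0004, 1.956, -3.108, 0.314, 0.0001, -0.0, 0.0004]
[1.955, -3.109, 0.314, 0.0001, -0.0, 0.0004, 1.954, -3.109, 0.314, 0.0001, -0.0, 0.0004, 1.952, -3.11, 0.315, 0.0001, -0.0, 0.0004]
```

{"api": "step_arm", "payload": {"plan": [1.96,-3.11,0.31,0,0,0,1.96,-3.11,0.31,0,0,0,1.96,-3.11,0.31,0,0,0,1.96,-3.11,0.31,0,0,0,1.96,-3.11,0.31,0,0,0]}}

```text
time_s: 2.73
ee_pos: [457.4, -267.7, 224.2]
ee_rot: [180.0, 0.0, -11.6]
force: [0.1, 0.0, -0.1]
gripper_width: 49.8
gripper_force: 0.0
```

{"api": "step_arm", "payload": {"plan": [1.96,-3.11,0.31,0,0,0,1.96,-3.11,0.31,0,0,0,1.96,-3.11,0.31,0,0,0,0,0,0,0,0,0.037,0,0,0,0,0,0]}}

```text
time_s: 3.15
ee_pos: [534.0, -187.8, 214.3]
ee_rot: [180.0, 0.1, -13.6]
force: [-0.6, -0.5, 0.6]
gripper_width: 49.9
gripper_force: 0.0
```

```bash
python3 -c "
from plan import *
st(); plan(533,-187,131,-13.6,n=4)"
```

```text
t 3.15 pos [ 534.   -187.83  214.31] rot [ 1.7996e+02  7.0000e-02 -1.3550e+01] F [-0.56 -0.53  0.62] T [0.051 0.012 0.051] w 49.87 gf 0.0 q [-20.5  18.1  92.1  -0.   70.   83.1]
[-0.027, -0.016, 2.083, 0.0002, 0.0003, 0.0002, -0.027, -0.015, 2.083, 0.0002, 0.0003, 0.0002, -0.028, -0.015, 2.083, 0.0002, 0.0003, 0.0002, -0.028, -0.015, 2.083, 0.0002, 0.0003, 0.0002]
```

{"api": "step_arm", "payload": {"plan": [-0.02,-0.01,2.08,0,0,0,-0.02,-0.01,2.08,0,0,0,0,0,2.08,0,0,0,0,0,2.08,0,0,0,0,0,0,0,0,0]}}

```text
time_s: 3.57
ee_pos: [529.4, -188.4, 128.1]
ee_rot: [-180.0, 0.5, -13.7]
force: [-0.7, -1.2, -0.2]
gripper_width: 50.1
gripper_force: 0.0
```

{"api": "step_arm", "payload": {"plan": [0,0,0,0,0,0,0,0,0,0,0,0,0,0,0,0,0,0,0,0,0,0,0,0,0,0,0,0,0,0], "hand": 0, "newtons": 35}}

```text
time_s: 3.98
ee_pos: [533.5, -187.7, 133.1]
ee_rot: [180.0, -0.1, -13.6]
force: [-0.1, -0.4, 0.6]
gripper_width: 19.6
gripper_force: 0.0
```

{"api": "step_arm", "payload": {"plan": [0,0,0,0,0,0,0,0,0,0,0,0,0,0,0,0,0,0,0,0,0,0,0,0,0,0,0,0,0,0]}}

```text
time_s: 4.4
ee_pos: [533.4, -187.3, 132.6]
ee_rot: [-180.0, -0.1, -13.6]
force: [-0.8, 1.5, 5.9]
gripper_width: 10.0
gripper_force: 35.0
```

```bash
python3 -c "
from plan import *
st()"
```

```text
t 4.4 pos [ 533.36 -187.28  132.59] rot [-1.800e+02 -6.000e-02 -1.364e+01] F [-0.83  1.48  5.92] T [ 0.328  0.067 -0.031] w 10.02 gf 35.0 q [-20.5  21.8  99.1   0.   59.1  83.1]
```

{"api": "step_arm", "payload": {"plan": [0,0,-1,0,0,0,0,0,-3,0,0,0,0,0,-3,0,0,0,0,0,-3,0,0,0,0,0,-3,0,0,0]}}

```text
time_s: 4.82
ee_pos: [532.5, -187.3, 263.1]
ee_rot: [180.0, 0.1, -13.6]
force: [0.6, 0.4, -1.6]
gripper_width: 9.5
gripper_force: 35.0
```

```bash
python3 -c "
from plan import *
st(); plan(495.4,162.2,262,11.5,n=10)"
```

```text
t 4.82 pos [ 532.48 -187.31  263.14] rot [ 1.7998e+02  7.0000e-02 -1.3640e+01] F [ 0.58  0.43 -1.63] T [ 0.029 -0.065 -0.038] w 9.55 gf 35.0 q [-20.5  16.3  87.5  -0.   76.3  83.1]
[-1.185, -3.309, 0.012, 0.0, 0.0001, -0.0439, -1.038, -3.358, 0.012, 0.0, 0.0001, -0.0439, -0.89, -3.4, 0.012, 0.0, 0.0001, -0.0439, -0.74, -3.436, 0.011, 0.0, 0.0001, -0.0439, -0.589, -3.465, 0.011, 0.0, 0.0001, -0.0439]
[-0.436, -3.488, 0.011, 0.0, 0.0001, -0.0439, -0.283, -3.503, 0.011, 0.0, 0.0001, -0.0439, -0.129, -3.512, 0.011, 0.0, 0.0001, -0.0439, 0.025, -3.515, 0.011, 0.0, 0.0001, -0.0439, 0.18, -3.51, 0.011, 0.0, 0.0001, -0.0439]
```

{"api": "step_arm", "payload": {"plan": [-1.18,-3.31,0,0,0,-0.044,-1.04,-3.36,0,0,0,-0.044,-0.89,-3.4,0,0,0,-0.044,-0.74,-3.44,0,0,0,-0.044,-0.59,-3.46,0,0,0,-0.044]}}

```text
time_s: 5.23
ee_pos: [513.7, -11.3, 262.0]
ee_rot: [180.0, 0.0, -1.0]
force: [0.7, -1.3, -1.1]
gripper_width: 9.6
gripper_force: 35.0
```

{"api": "step_arm", "payload": {"plan": [-0.44,-3.49,0,0,0,-0.044,-0.28,-3.5,0,0,0,-0.044,-0.13,-3.51,0,0,0,-0.044,0.02,-3.51,0,0,0,-0.044,0.18,-3.51,0,0,0,-0.044]}}

```text
time_s: 5.65
ee_pos: [495.0, 163.5, 262.0]
ee_rot: [180.0, 0.0, 11.7]
force: [-0.2, -0.2, -1.2]
gripper_width: 9.6
gripper_force: 35.0
```

{"api": "step_arm", "payload": {"plan": [0,0,2,0,0,0,0,0,2,0,0,0,0,0,2,0,0,0,0,0,0,0,0,0,0,0,0,0,0,0]}}

```text
time_s: 6.07
ee_pos: [495.1, 161.8, 201.4]
ee_rot: [180.0, 0.1, 11.6]
force: [-0.9, 0.2, 0.1]
gripper_width: 9.9
gripper_force: 35.0
```

```bash
cat > m4.py <<'E'
from sil import *
from plan import st
s=st(); t=np.array(s["ee_pos"]); yaw=np.radians(s["ee_rot"][2]); zk=t[2]-32.6
ps=[viewer.grab_frame(n) for n in("scene","top")]
for n,p in zip(("scene","top"),ps):
    for k in("key","key_tip","slot","bush_mouth"):
        print(n,k,[(np.round(d["location"],1).tolist(),round(d["score"],2)) for d in viewer.pinpoint(k,p)[:3]])
    print("expected key",projn(p,np.array([[t[0],t[1],zk],[t[0],t[1],zk-52],[495.4,162.2,74],[509.6,208,78]])).round(1).tolist())
T=[]
c,sn=np.cos(yaw),np.sin(yaw)
for p in ps:
    u=projn(p,np.array([[495.4,162.2,110.]]))[0].astype(int); h=36; w=32; sc=600/(2*h)
    im=cv2.resize(cv2.cvtColor(p["img"],cv2.COLOR_RGB2BGR)[u[1]-h:u[1]+h,u[0]-w//4*3:u[0]+w//4*3],(400,600),interpolation=cv2.INTER_CUBIC)
    o=u-[w//4*3,h]
    L=place(circ(40,zk)+circ(40,zk+5)+rect(18,3,zk-52)+rect(44,10,zk+52),(t[0],t[1],yaw))+place(circ(28,80)+circ(35,78,0,48),(495.4,162.2,-.302))
    for l in L: cv2.polylines(im,[((projn(p,l)-o+.5)*600/72-.5).astype(np.int32)],False,(0,255,255),1)
    T.append(im)
cv2.imwrite("pics/m4.png",np.hstack(T))
E
python3 m4.py
```

```text
t 6.07 pos [495.13 161.83 201.37] rot [1.7997e+02 1.5000e-01 1.1570e+01] F [-0.86  0.24  0.08] T [ 0.048 -0.021  0.025] w 9.86 gf 35.0 q [16.8 14.6 98.9 -0.  66.6 95.3]
scene key [([351.5, 190.1], 0.7), ([356.3, 201.0], 0.6), ([223.6, 222.7], 0.48)]
scene key_tip [([365.5, 171.9], 0.51), ([223.1, 234.9], 0.5)]
scene slot [([227.6, 247.1], 0.6)]
scene bush_mouth [([206.7, 256.3], 0.63), ([224.4, 246.0], 0.49)]
expected key [[222.6, 221.9], [224.5, 235.9], [225.7, 246.6], [206.3, 251.7]]
top key [([359.3, 247.5], 0.7), ([372.7, 231.9], 0.51)]
top key_tip [([373.3, 261.1], 0.89), ([305.6, 144.4], 0.65)]
top slot []
top bush_mouth [([192.2, 207.1], 0.65), ([309.4, 195.7], 0.45)]
expected key [[200.2, 209.9], [204.0, 213.7], [206.7, 216.5], [188.8, 210.4]]
```

View pics/m4.png

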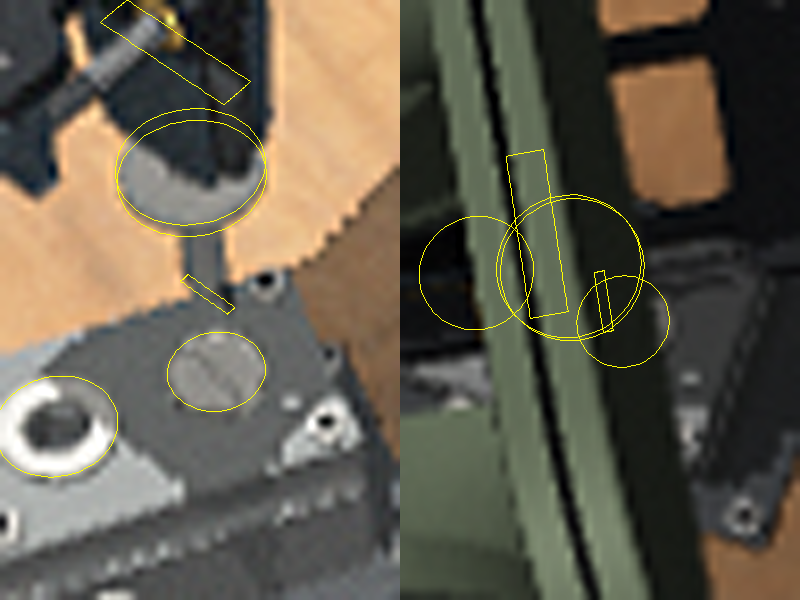

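The scene view shows the collar and shank within about 1 px of the expected overlay, with the shank at (205, 250) and the screw head at (216, 370). The arm hides the screw in the top view. I'll descend onto the slot.

{"api": "step_arm", "payload": {"plan": [0,0,1.2,0,0,0,0,0,1.2,0,0,0,0,0,0.8,0,0,0,0,0,0,0,0,0,0,0,0,0,0,0]}}

```text
time_s: 6.98
ee_pos: [495.6, 162.0, 169.7]
ee_rot: [180.0, 0.0, 11.6]
force: [0.3, 0.3, 0.7]
gripper_width: 9.6
gripper_force: 35.0
```

{"api": "step_arm", "payload": {"plan": [0,0,0.2,0,0,0,0,0,0.2,0,0,0,0,0,0.2,0,0,0,0,0,0,0,0,0,0,0,0,0,0,0]}}

```text
time_s: 7.4
ee_pos: [495.8, 162.1, 164.0]
ee_rot: [180.0, -0.0, 11.6]
force: [0.7, -0.5, -1.5]
gripper_width: 9.9
gripper_force: 35.0
```

```bash
python3 -c "
from plan import *
st()"
```

```text
t 7.4 pos [495.75 162.06 163.97] rot [ 1.7999e+02 -1.0000e-02  1.1560e+01] F [ 0.69 -0.54 -1.46] T [ 0.022  0.021 -0.022] w 9.88 gf 35.0 q [ 16.8  16.5 102.2  -0.   61.3  95.3]
```

{"api": "step_arm", "payload": {"plan": [0,0,0.15,0,0,0,0,0,0.15,0,0,0,0,0,0,0,0,0,0,0,0,0,0,0]}}

```text
time_s: 7.73
ee_pos: [495.7, 162.0, 160.8]
ee_rot: [180.0, 0.0, 11.6]
force: [0.4, -0.3, -0.6]
gripper_width: 10.1
gripper_force: 35.0
```

```bash
python3 -c "
from plan import *
st()"
```

```text
t 7.73 pos [495.66 162.05 160.79] rot [1.7999e+02 2.0000e-02 1.1560e+01] F [ 0.43 -0.3  -0.62] T [ 0.034 -0.002  0.016] w 10.05 gf 35.0 q [ 16.8  16.6 102.5  -0.   60.9  95.3]
```

{"api": "step_arm", "payload": {"plan": [0,0,0.1,0,0,0,0,0,0.1,0,0,0,0,0,0,0,0,0,0,0,0,0,0,0]}}

```text
time_s: 8.07
ee_pos: [495.9, 162.1, 159.2]
ee_rot: [180.0, -0.0, 11.6]
force: [0.0, 0.5, 1.7]
gripper_width: 9.8
gripper_force: 35.0
```

{"api": "step_arm", "payload": {"plan": [0,0,0.1,0,0,0,0,0,0.1,0,0,0,0,0,0,0,0,0,0,0,0,0,0,0]}}

```text
time_s: 8.4
ee_pos: [495.9, 162.1, 159.0]
ee_rot: [-180.0, -0.1, 11.6]
force: [-3.8, -1.7, 13.1]
gripper_width: 9.9
gripper_force: 35.0
```

```bash
python3 -c "
from plan import *
st()"
```

```text
t 8.4 pos [495.9  162.12 159.05] rot [-1.800e+02 -8.000e-02  1.156e+01] F [-3.77 -1.73 13.05] T [-0.282  0.842  0.03 ] w 9.86 gf 35.0 q [ 16.8  16.7 102.7  -0.   60.6  95.3]
```

{"api": "step_arm", "payload": {"plan": [0,0,-0.15,0,0,0,0,0,0,0,0,-0.1,0,0,0,0,0,-0.1,0,0,0,0,0,-0.1,0,0,0,0,0,-0.1]}}

```text
time_s: 8.82
ee_pos: [496.4, 162.2, 159.1]
ee_rot: [180.0, -0.1, 34.8]
force: [-0.3, -0.3, 3.5]
gripper_width: 9.7
gripper_force: 35.0
```

```bash
python3 -c "
from plan import *
st()"
```

```text
t 8.82 pos [496.37 162.23 159.14] rot [ 1.7996e+02 -1.0000e-01  3.4750e+01] F [-0.33 -0.25  3.47] T [-0.108 -0.031 -0.038] w 9.7 gf 35.0 q [ 16.8  16.7 102.6  -0.   60.6  72.1]
```

{"api": "step_arm", "payload": {"plan": [0,0,0,0,0,-0.1,0,0,0,0,0,-0.1,0,0,0,0,0,-0.1,0,0,0,0,0,-0.1,0,0,0,0,0,-0.1]}}

```text
time_s: 9.23
ee_pos: [496.6, 162.2, 159.2]
ee_rot: [179.9, -0.1, 63.4]
force: [0.1, 0.1, 3.8]
gripper_width: 10.0
gripper_force: 35.0
```

{"api": "step_arm", "payload": {"plan": [0,0,0,0,0,-0.08,0,0,0,0,0,-0.08,0,0,0,0,0,0]}}

```text
time_s: 9.48
ee_pos: [496.7, 162.2, 159.1]
ee_rot: [179.9, -0.1, 72.4]
force: [0.3, -0.2, 4.6]
gripper_width: 9.9
gripper_force: 35.0
```

```bash
python3 -c "
from plan import *
st()"
```

```text
t 9.48 pos [496.67 162.19 159.15] rot [ 1.7987e+02 -6.0000e-02  7.2370e+01] F [ 0.33 -0.16  4.63] T [-0.146 -0.19  -0.013] w 9.91 gf 35.0 q [ 16.8  16.7 102.6  -0.   60.5  34.5]
```

{"api": "step_arm", "payload": {"plan": [0,0,0,0,0,-0.06,0,0,0,0,0,-0.06,0,0,0,0,0,-0.05,0,0,0,0,0,0,0,0,0,0,0,0]}}

```text
time_s: 9.9
ee_pos: [496.7, 162.2, 159.1]
ee_rot: [179.9, -0.0, 81.9]
force: [1.1, -0.1, 5.6]
gripper_width: 10.1
gripper_force: 35.0
```

```bash
python3 -c "
from plan import *
st()"
```

```text
t 9.9 pos [496.72 162.21 159.13] rot [ 1.7985e+02 -4.0000e-02  8.1880e+01] F [ 1.15 -0.13  5.65] T [-0.089 -0.321 -0.059] w 10.13 gf 35.0 q [ 16.8  16.7 102.6  -0.   60.5  25. ]
```

{"api": "step_arm", "payload": {"plan": [0,0,0,0,0,-0.05,0,0,0,0,0,-0.05,0,0,0,0,0,0]}}

```text
time_s: 10.15
ee_pos: [496.8, 162.2, 159.1]
ee_rot: [179.8, -0.0, 87.7]
force: [1.1, -0.6, 3.2]
gripper_width: 10.0
gripper_force: 35.0
```

```bash
cat > m5.py <<'E'
from sil import *
from plan import st
import sys
s=st(); t=np.array(s["ee_pos"]); yaw=np.radians(s["ee_rot"][2]); zk=t[2]-32.6
p=viewer.grab_frame("scene"); u=projn(p,np.array([[497,175,100.]]))[0].astype(int); o=u-[32,24]
im=cv2.resize(cv2.cvtColor(p["img"],cv2.COLOR_RGB2BGR)[o[1]:o[1]+48,o[0]:o[0]+64],(800,600),interpolation=cv2.INTER_CUBIC)
for l in place(rect(18,3,zk-52),(t[0],t[1],yaw))+place(circ(28,80),(495.4,162.2,-.302)): cv2.polylines(im,[((projn(p,l)-o+.5)*12.5-.5).astype(np.int32)],False,(0,255,255),1)
cv2.imwrite("pics/"+sys.argv[1],im)
E
python3 m5.py m5.png
```

```text
t 10.15 pos [496.81 162.24 159.12] rot [ 1.7984e+02 -4.0000e-02  8.7670e+01] F [ 1.11 -0.57  3.22] T [-0.106 -0.432 -0.15 ] w 9.98 gf 35.0 q [ 16.8  16.7 102.6  -0.   60.5  19.2]
```

View pics/m5.png

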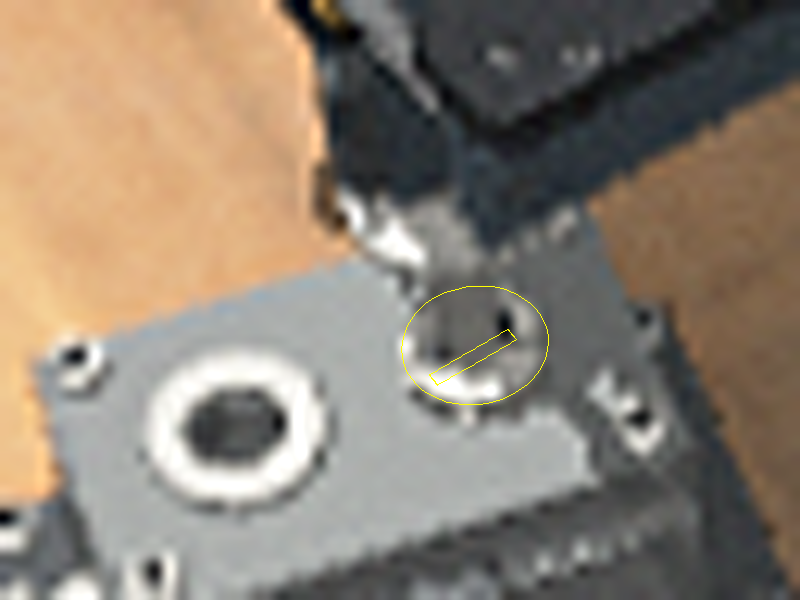

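Torque reached 0.15 N·m with the blade seated, so the screw is at its stop. The dark slot ends at (500, 320) and (440, 350) lie along the block's y axis. I'll back off the turn and lift out.

{"api": "step_arm", "payload": {"plan": [0,0,0,0,0,0.1,0,0,0,0,0,0.1,0,0,-0.5,0,0,0,0,0,-0.5,0,0,0,0,0,-2,0,0,0]}}

```text
time_s: 10.62
ee_pos: [493.3, 161.4, 185.8]
ee_rot: [-179.6, 0.2, 76.3]
force: [-0.5, 0.3, -1.4]
gripper_width: 10.1
gripper_force: 35.0
```

{"api": "step_arm", "payload": {"plan": [0,0,-2.5,0,0,0,0,0,-3,0,0,0,0,0,-2.5,0,0,0,0,0,0,0,0,0]}}

```text
time_s: 10.95
ee_pos: [497.7, 162.9, 273.6]
ee_rot: [179.6, -0.3, 76.4]
force: [0.5, -0.2, -0.1]
gripper_width: 9.8
gripper_force: 35.0
```

```bash
python3 -c "
from plan import *
st(); plan(534,-186.7,269,-13.6,n=13)"
```

```text
t 10.95 pos [497.75 162.88 273.57] rot [179.56  -0.28  76.35] F [ 0.48 -0.18 -0.13] T [ 0.012 -0.131 -0.051] w 9.84 gf 35.0 q [16.9 11.9 92.   0.  75.6 30.5]
[-2.547, 0.905, 0.03, 0.0002, -0.0008, 0.1208, -2.42, 1.206, 0.031, 0.0002, -0.0008, 0.1208, -2.257, 1.488, 0.033, 0.0002, -0.0008, 0.1208, -2.061, 1.749, 0.034, 0.0002, -0.0008, 0.1208, -1.835, 1.985, 0.035, 0.0002, -0.0008, 0.1208]
[-1.583, 2.192, 0.036, 0.0002, -0.0008, 0.1208, -1.307, 2.366, 0.037, 0.0002, -0.0008, 0.1208, -1.013, 2.507, 0.038, 0.0002, -0.0008, 0.1208, -0.703, 2.61, 0.038, 0.0002, -0.0008, 0.1208, -0.384, 2.676, 0.038, 0.0002, -0.0008, 0.1208]
[-0.058, 2.703, 0.037, 0.0002, -0.0008, 0.1208, 0.268, 2.69, 0.037, 0.0002, -0.0008, 0.1208, 0.59, 2.638, 0.036, 0.0002, -0.0008, 0.1208]
```

{"api": "step_arm", "payload": {"plan": [-2.55,0.9,0,0,0,0.121,-2.42,1.21,0,0,0,0.121,-2.26,1.49,0,0,0,0.121,-2.06,1.75,0,0,0,0.121,-1.83,1.98,0,0,0,0.121]}}

```text
time_s: 11.37
ee_pos: [508.6, 26.6, 267.3]
ee_rot: [-179.9, 0.1, 41.4]
force: [0.4, -0.1, -0.9]
gripper_width: 9.9
gripper_force: 35.0
```

{"api": "step_arm", "payload": {"plan": [-1.58,2.19,0,0,0,0.121,-1.31,2.37,0,0,0,0.121,-1.01,2.51,0,0,0,0.121,-0.7,2.61,0,0,0,0.121,-0.38,2.68,0,0,0,0.121]}}

```text
time_s: 11.78
ee_pos: [522.4, -107.9, 267.3]
ee_rot: [-179.9, 0.1, 6.7]
force: [0.8, 1.0, -1.5]
gripper_width: 9.9
gripper_force: 35.0
```

{"api": "step_arm", "payload": {"plan": [-0.06,2.7,0,0,0,0.121,0.27,2.69,0,0,0,0.121,0.59,2.64,0,0,0,0.121,0,0,0,0,0,0,0,0,0,0,0,0]}}

```text
time_s: 12.2
ee_pos: [530.6, -188.3, 267.0]
ee_rot: [-180.0, 0.2, -13.9]
force: [-0.2, -0.1, -1.1]
gripper_width: 9.8
gripper_force: 35.0
```

```bash
cat > m6.py <<'E'
from sil import *
from plan import *
import sys
s=st(); t=np.array(s["ee_pos"]); yaw=np.radians(s["ee_rot"][2]); zk=t[2]-32.6
plan(534,-186.7,190,-13.6,n=3)
p=viewer.grab_frame("scene"); o=projn(p,np.array([[534,-180,160.]]))[0].astype(int)-[40,30]
im=cv2.resize(cv2.cvtColor(p["img"],cv2.COLOR_RGB2BGR)[o[1]:o[1]+60,o[0]:o[0]+80],(800,600),interpolation=cv2.INTER_CUBIC)
for l in place(rect(18,3,zk-52)+circ(40,zk)+circ(40,zk+5),(t[0],t[1],yaw))+place(circ(26,100),(534.5,-185.7,0)): cv2.polylines(im,[((projn(p,l)-o+.5)*10-.5).astype(np.int32)],False,(0,255,255),1)
cv2.imwrite("pics/"+sys.argv[1],im)
E
python3 m6.py m6.png
```

```text
t 12.2 pos [ 530.61 -188.29  267.05] rot [-1.7995e+02  1.7000e-01 -1.3870e+01] F [-0.18 -0.14 -1.1 ] T [0.059 0.028 0.034] w 9.78 gf 35.0 q [-20.7  16.1  87.2   0.   76.9  83.1]
[0.105, -0.077, 2.568, -0.0003, 0.001, -0.0016, 0.102, -0.077, 2.568, -0.0003, 0.001, -0.0016, 0.1, -0.078, 2.568, -0.0003, 0.001, -0.0016]
```

View pics/m6.png

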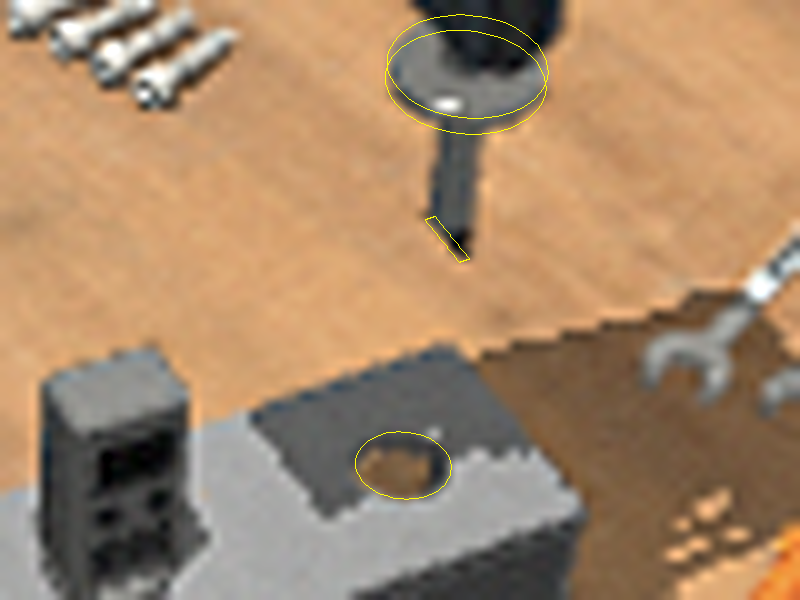

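The key hangs straight from the jaws with its tip at (460, 245), and the hole outline at (403, 465) matches the picture. I'll lower it.

{"api": "step_arm", "payload": {"plan": [0.12,-0.12,2.5,0,0,0,0.12,-0.11,2.5,0,0,0,0.12,-0.11,2.5,0,0,0,0,0,0,0,0,0,0,0,0,0,0,0]}}

```text
time_s: 12.67
ee_pos: [534.8, -183.7, 192.6]
ee_rot: [-180.0, 0.2, -13.7]
force: [0.3, -0.6, -0.5]
gripper_width: 9.8
gripper_force: 35.0
```

```bash
python3 -c "
from plan import *
st(); plan(534.8,-186,133.5,-13.6,n=5)"
```

```text
t 12.67 pos [ 534.8  -183.74  192.55] rot [-179.97    0.2   -13.69] F [ 0.29 -0.63 -0.46] T [ 0.06   0.009 -0.016] w 9.81 gf 35.0 q [-20.1  19.   94.    0.   67.3  83.6]
[0.015, 0.045, 1.181, -0.0001, 0.0007, -0.0003, 0.014, 0.045, 1.181, -0.0001, 0.0007, -0.0003, 0.013, 0.044, 1.181, -0.0001, 0.0007, -0.0003, 0.012, 0.044, 1.181, -0.0001, 0.0007, -0.0003, 0.011, 0.044, 1.181, -0.0001, 0.0007, -0.0003]
```

{"api": "step_arm", "payload": {"plan": [0.01,0.18,0.4,0,0,0,0,0,1.4,0,0,0,0,0,1.4,0,0,0,0,0,1.2,0,0,0,0,0,0,0,0,0]}}

```text
time_s: 13.08
ee_pos: [534.8, -186.6, 148.9]
ee_rot: [-180.0, 0.1, -13.8]
force: [0.1, 0.7, -1.0]
gripper_width: 9.9
gripper_force: 35.0
```

```bash
python3 -c "
from plan import *
st(); plan(534.8,-186,133.5,-13.6,n=3)"
```

```text
t 13.08 pos [ 534.76 -186.63  148.94] rot [-1.7999e+02  8.0000e-02 -1.3790e+01] F [ 0.11  0.69 -1.  ] T [0.045 0.085 0.057] w 9.89 gf 35.0 q [-20.4  21.1  97.6  -0.   61.5  83.4]
[-0.003, -0.021, 0.515, -0.0, 0.0005, -0.0011, -0.003, -0.021, 0.515, -0.0, 0.0005, -0.0011, -0.003, -0.021, 0.515, -0.0, 0.0005, -0.0011]
```

{"api": "step_arm", "payload": {"plan": [0,0,0.6,0,0,0,0,0,0.5,0,0,0,0,0,0.4,0,0,0,0,0,0,0,0,0,0,0,0,0,0,0]}}

```text
time_s: 13.5
ee_pos: [535.4, -187.0, 134.6]
ee_rot: [180.0, -0.0, -13.8]
force: [0.3, 0.4, -1.6]
gripper_width: 10.1
gripper_force: 35.0
```

```bash
python3 -c "
from plan import *
st()"
```

```text
t 13.5 pos [ 535.42 -186.96  134.61] rot [ 1.7999e+02 -2.0000e-02 -1.3820e+01] F [ 0.34  0.38 -1.63] T [ 0.025  0.037 -0.015] w 10.12 gf 35.0 q [-20.4  21.9  98.6  -0.   59.5  83.4]
```

{"api": "step_arm", "payload": {"plan": [0,0,0.1,0,0,0,0,0,0.1,0,0,0,0,0,0,0,0,0]}}

```text
time_s: 13.75
ee_pos: [535.6, -187.0, 132.8]
ee_rot: [180.0, -0.1, -13.8]
force: [1.4, 0.4, 1.3]
gripper_width: 9.9
gripper_force: 35.0
```

{"api": "step_arm", "payload": {"plan": [0,0,0,0,0,0,0,0,0,0,0,0,0,0,0,0,0,0,0,0,0,0,0,0,0,0,0,0,0,0], "hand": 4}}

```text
time_s: 14.17
ee_pos: [535.3, -186.9, 132.5]
ee_rot: [180.0, -0.0, -13.8]
force: [0.4, 0.8, -0.6]
gripper_width: 38.8
gripper_force: 0.0
```

{"api": "step_arm", "payload": {"plan": [0,0,0,0,0,0,0,0,0,0,0,0,0,0,-3,0,0,0,0,0,-3,0,0,0,0,0,-3,0,0,0]}}

```text
time_s: 14.58
ee_pos: [534.9, -186.8, 223.1]
ee_rot: [-180.0, 0.1, -13.8]
force: [0.0, -0.1, -0.2]
gripper_width: 40.1
gripper_force: 0.0
```

{"api": "step_arm", "payload": {"plan": [-3,0,0,0,0,0,-4,0,0,0,0,0,-4,0,0,0,0,0,-4,0,0,0,0,0,0,0,0,0,0,0]}}

```text
time_s: 15.0
ee_pos: [381.8, -148.4, 221.5]
ee_rot: [-180.0, 0.4, -13.8]
force: [-1.4, 0.4, -1.3]
gripper_width: 40.0
gripper_force: 0.0
```

```bash
cat > m7.py <<'E'
from sil import *
from plan import st
import sys
st(); ps=[viewer.grab_frame(n) for n in("scene","top")]
v,s=fit(ps,MOD["stand"],(544.5,-141.8,-.225),(3,3,.03),7); print("stand",v.round(3),round(s,1))
for nm,q in(("scene",ps[:1]),("top",ps[1:]),("both",ps)): print("probe",nm,*[np.round(x,3) for x in fit(q,MOD["probe"],(554,-96.7,-.226),(4,4,.12),9)])
for nm,q in(("scene",ps[:1]),("top",ps[1:]),("both",ps)): print("block",nm,*[np.round(x,3) for x in fit(q,MOD["block"],(502.5,185.1,-.302),(3,3,.04),7)])
T=[]
for p,(X,a,b) in((ps[0],((545,-145,120),40,30)),(ps[0],((502,185,75),32,24)),(ps[1],((545,-145,120),40,30)),(ps[1],((502,185,75),32,24))):
    o=projn(p,np.array([X],float))[0].astype(int)-[a,b]
    T.append(cv2.resize(cv2.cvtColor(p["img"],cv2.COLOR_RGB2BGR)[o[1]:o[1]+2*b,o[0]:o[0]+2*a],(400,300),interpolation=cv2.INTER_CUBIC))
cv2.imwrite("pics/"+sys.argv[1],np.vstack([np.hstack(T[:2]),np.hstack(T[2:])]))
E
python3 m7.py m7.png
```

```text
t 15.0 pos [ 381.8  -148.43  221.53] rot [-179.96    0.44  -13.84] F [-1.35  0.35 -1.26] T [ 0.088  0.044 -0.053] w 39.97 gf 0.0 q [-22.8   3.8 109.5  -0.   67.2  81. ]
stand [ 5.44373e+02 -1.41957e+02 -2.33000e-01] 28.0
probe scene [ 5.53291e+02 -9.67180e+01 -2.87000e-01] 15.176
probe top [ 5.54222e+02 -9.65290e+01 -1.96000e-01] 13.142
probe both [ 5.53956e+02 -9.66110e+01 -2.18000e-01] 28.225
block scene [ 5.03234e+02  1.85495e+02 -3.00000e-01] 18.503
block top [ 5.01857e+02  1.84533e+02 -2.94000e-01] 17.607
block both [ 5.02526e+02  1.85347e+02 -3.00000e-01] 35.66
```

View pics/m7.png

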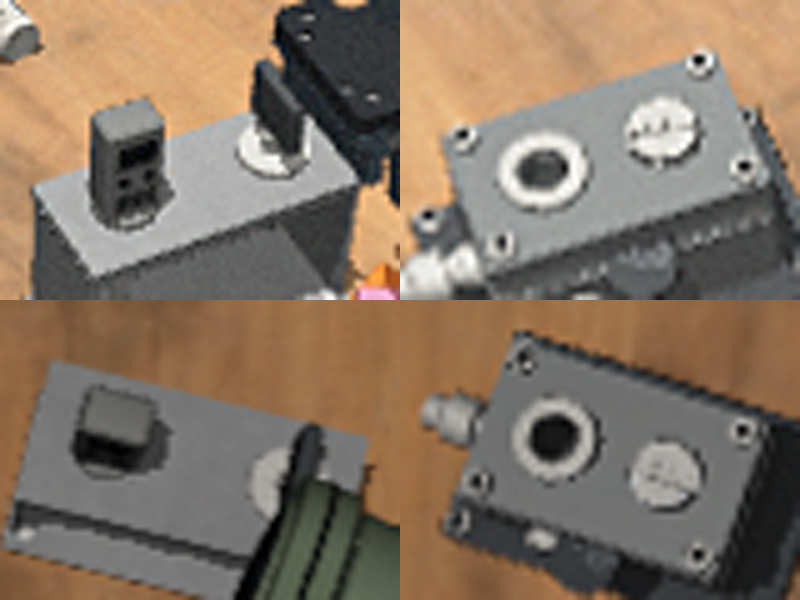

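The key stands upright in its hole (top of the wing at (265, 65) in the scene crop). The screw slot at (660, 475) in the top crop now runs in line with the bush, and the bore at (550, 435) is dark and open. Next is the probe.

```bash
python3 -c "
from plan import *
plan(554,-96.6,223,-12.5,n=5)"
```

```text
[2.949, -1.844, 0.004, 0.0001, -0.0003, -0.0047, 2.958, -1.83, 0.003, 0.0001, -0.0003, -0.0047, 2.966, -1.816, 0.002, 0.0001, -0.0003, -0.0047, 2.975, -1.803, 0.001, 0.0001, -0.0003, -0.0047, 2.983, -1.789, 0.0, 0.0001, -0.0003, -0.0047]
```

{"api": "step_arm", "payload": {"plan": [2.95,-1.84,0,0,0,-0.005,2.96,-1.83,0,0,0,-0.005,2.97,-1.82,0,0,0,-0.005,2.97,-1.8,0,0,0,-0.005,2.98,-1.79,0,0,0,-0.005], "hand": 6}}

```text
time_s: 15.52
ee_pos: [558.1, -96.1, 222.2]
ee_rot: [180.0, -0.1, -12.4]
force: [-0.3, -1.1, 0.7]
gripper_width: 60.5
gripper_force: 0.0
```

{"api": "step_arm", "payload": {"plan": [0,0,0,0,0,0,0,0,0,0,0,0,0,0,0,0,0,0,0,0,0,0,0,0]}}

```text
time_s: 15.85
ee_pos: [554.3, -97.1, 222.3]
ee_rot: [180.0, 0.0, -12.4]
force: [-0.0, 0.5, 0.4]
gripper_width: 59.8
gripper_force: 0.0
```

```bash
python3 -c "
from plan import *
st(); plan(554,-96.6,135,-12.5,n=4)"
```

```text
t 15.85 pos [554.26 -97.09 222.31] rot [ 1.7998e+02  4.0000e-02 -1.2420e+01] F [-0.01  0.54  0.37] T [ 0.042  0.032 -0.004] w 59.81 gf 0.0 q [-11.1  17.4  91.8  -0.   70.8  91.3]
[-0.007, -0.011, 2.183, 0.0001, 0.0002, 0.0004, -0.008, -0.011, 2.183, 0.0001, 0.0002, 0.0004, -0.008, -0.011, 2.183, 0.0001, 0.0002, 0.0004, -0.009, -0.011, 2.183, 0.0001, 0.0002, 0.0004]
```

{"api": "step_arm", "payload": {"plan": [-0.01,-0.01,2.2,0,0,0,-0.01,-0.01,2.2,0,0,0,0,0,2.2,0,0,0,0,0,2.1,0,0,0,0,0,0,0,0,0]}}

```text
time_s: 16.27
ee_pos: [551.0, -96.5, 132.0]
ee_rot: [180.0, 0.5, -12.5]
force: [-0.1, -0.2, -0.4]
gripper_width: 59.8
gripper_force: 0.0
```

{"api": "step_arm", "payload": {"plan": [0,0,0,0,0,0,0,0,0,0,0,0,0,0,0,0,0,0,0,0,0,0,0,0,0,0,0,0,0,0], "hand": 1, "newtons": 30}}

```text
time_s: 16.68
ee_pos: [555.4, -96.7, 136.9]
ee_rot: [180.0, -0.2, -12.4]
force: [0.6, -0.6, 4.7]
gripper_width: 34.2
gripper_force: 30.0
```

{"api": "step_arm", "payload": {"plan": [0,0,0,0,0,0,0,0,0,0,0,0,0,0,0,0,0,0,0,0,0,0,0,0,0,0,0,0,0,0]}}

```text
time_s: 17.1
ee_pos: [555.4, -96.7, 136.9]
ee_rot: [180.0, -0.2, -12.4]
force: [-1.5, -0.8, 6.0]
gripper_width: 34.3
gripper_force: 30.0
```

```bash
python3 -c "
from plan import *
st()"
```

```text
t 17.1 pos [555.42 -96.72 136.92] rot [ 1.7998e+02 -1.5000e-01 -1.2380e+01] F [-1.5  -0.84  5.98] T [-0.028  0.157 -0.001] w 34.31 gf 30.0 q [-11.   21.4  99.   -0.   59.4  91.4]
```

{"api": "step_arm", "payload": {"plan": [0,0,-1,0,0,0,0,0,-2.5,0,0,0,0,0,-3,0,0,0,0,0,-3,0,0,0,0,0,-3,0,0,0]}}

```text
time_s: 17.52
ee_pos: [554.1, -96.2, 261.9]
ee_rot: [-180.0, 0.1, -12.4]
force: [1.1, -0.2, -0.3]
gripper_width: 34.1
gripper_force: 30.0
```

{"api": "step_arm", "payload": {"plan": [0,0,-1,0,0,0,0,0,0,0,0,0,0,0,0,0,0,0]}}

```text
time_s: 17.77
ee_pos: [554.1, -96.3, 269.6]
ee_rot: [180.0, 0.1, -12.4]
force: [-1.1, -0.1, -3.1]
gripper_width: 34.1
gripper_force: 30.0
```

```bash
python3 -c "
from plan import *
st(); plan(509.8,208.2,268,-12.4,n=10)"
```

```text
t 17.77 pos [554.12 -96.3  269.59] rot [ 1.800e+02  7.000e-02 -1.238e+01] F [-1.13 -0.13 -3.07] T [ 0.035  0.074 -0.06 ] w 34.09 gf 30.0 q [-11.   15.9  87.1  -0.   77.1  91.4]
[-1.086, -2.879, 0.017, 0.0, 0.0001, 0.0, -1.086, -2.879, 0.017, 0.0, 0.0001, 0.0, -1.086, -2.879, 0.017, 0.0, 0.0001, 0.0, -1.086, -2.879, 0.017, 0.0, 0.0001, 0.0, -1.086, -2.879, 0.017, 0.0, 0.0001, 0.0]
[-1.086, -2.879, 0.017, 0.0, 0.0001, 0.0, -1.086, -2.879, 0.016, 0.0, 0.0001, 0.0, -1.086, -2.879, 0.016, 0.0, 0.0001, 0.0, -1.087, -2.879, 0.016, 0.0, 0.0001, 0.0, -1.087, -2.879, 0.016, 0.0, 0.0001, 0.0]
```

{"api": "step_arm", "payload": {"plan": [-1.09,-2.88,0,0,0,0,-1.09,-2.88,0,0,0,0,-1.09,-2.88,0,0,0,0,-1.09,-2.88,0,0,0,0,-1.09,-2.88,0,0,0,0]}}

```text
time_s: 18.18
ee_pos: [530.5, 57.0, 267.4]
ee_rot: [179.9, 0.3, -12.4]
force: [0.2, 0.0, -2.0]
gripper_width: 34.5
gripper_force: 30.0
```

{"api": "step_arm", "payload": {"plan": [-1.09,-2.88,0,0,0,0,-1.09,-2.88,0,0,0,0,-1.09,-2.88,0,0,0,0,-1.09,-2.88,0,0,0,0,-1.09,-2.88,0,0,0,0]}}

```text
time_s: 18.6
ee_pos: [508.2, 209.2, 267.4]
ee_rot: [179.8, 0.3, -12.4]
force: [2.0, -1.1, -1.4]
gripper_width: 34.6
gripper_force: 30.0
```

{"api": "step_arm", "payload": {"plan": [0,0,1,0,0,0,0,0,1,0,0,0,0,0,1,0,0,0,0,0,0,0,0,0,0,0,0,0,0,0]}}

```text
time_s: 19.02
ee_pos: [509.4, 206.8, 238.7]
ee_rot: [179.9, 0.2, -12.5]
force: [-0.2, -0.6, -1.1]
gripper_width: 34.2
gripper_force: 30.0
```

```bash
cat > m8.py <<'E'
from sil import *
from plan import st
import sys
s=st(); t=np.array(s["ee_pos"]); yaw=np.radians(s["ee_rot"][2]); zp=t[2]-36.9
p=viewer.grab_frame("scene"); B=(509.6,208.2)
for k in("probe_tip","stem_ring","bush_mouth"): print(k,[(np.round(d["location"],1).tolist(),round(d["score"],2)) for d in viewer.pinpoint(k,p)[:2]])
print("exp tip,ring,bush",projn(p,np.array([[t[0],t[1],zp-90],[t[0],t[1],zp-39],[*B,78]])).round(1).tolist())
o=projn(p,np.array([[*B,110.]]))[0].astype(int)-[40,32]; k=10
im=cv2.resize(cv2.cvtColor(p["img"],cv2.COLOR_RGB2BGR)[o[1]:o[1]+60,o[0]:o[0]+80],(800,600),interpolation=cv2.INTER_CUBIC)
for l in place(circ(10,zp-90)+circ(10,zp-30)+circ(34,zp)+circ(13,zp-39)+[np.array([[0,0,zp-90],[0,0,zp]])],(t[0],t[1],yaw))+place(circ(35,78)+circ(20,78),(*B,0)): cv2.polylines(im,[((projn(p,l)-o+.5)*k-.5).astype(np.int32)],False,(0,255,255),1)
cv2.imwrite("pics/"+sys.argv[1],im)
g=cv2.cvtColor(p["img"],cv2.COLOR_RGB2GRAY)
for z in(zp-75,zp-60,zp-45,zp-25,zp-12):   # stem profile along image row
    u=projn(p,np.array([[t[0],t[1],z]]))[0]; r=int(round(u[1])); print("z",round(z),u.round(1),int(u[0])-8,g[r,int(u[0])-8:int(u[0])+9])
q=viewer.grab_frame("top"); save(q,"top8.png")
E
python3 m8.py m8.png
```

```text
t 19.02 pos [509.44 206.8  238.72] rot [ 1.7987e+02  1.6000e-01 -1.2480e+01] F [-0.25 -0.6  -1.07] T [0.004 0.037 0.015] w 34.23 gf 30.0 q [ 20.9  15.8  91.7  -0.   72.7 123.4]
probe_tip [([207.8, 244.0], 0.91)]
stem_ring [([203.6, 231.4], 0.72)]
bush_mouth [([205.7, 255.3], 0.66)]
exp tip,ring,bush [[205.2, 243.1], [202.6, 229.6], [206.3, 251.7]]
z 127 [204.4 239.2] 196 [195 194 196 199 195 198 208 111  67  85  60  93 207 192 184 188 103]
z 142 [203.7 235.3] 195 [190 195 193 192 191 193 203 150 103 101  97  82 202 193 185 179 181]
z 157 [202.9 231.2] 194 [198 199 194 195 187 190 198 138 100 127 109 117 181 190 185 181 174]
z 177 [201.8 225.7] 193 [195 195 189 189 193 194 207 150 100 100 100  87 157 185 179 174 184]
z 190 [201.1 222. ] 193 [211 165 105  67  64  79 105 101 101 100  97  83  74 101 158 196 197]
```

View pics/m8.png

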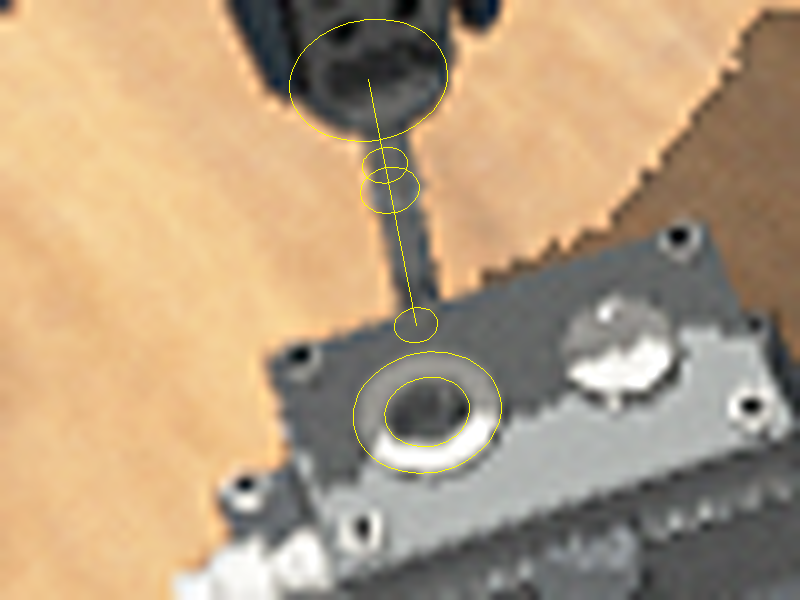

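The probe hangs straight, with its stem about 0.6 px right of the overlay line and the bush at (427, 412) matching. I'll apply the correction and lower the tip to just above the mouth.

{"api": "step_arm", "payload": {"plan": [0.19,-0.24,0.8,0,0,0,0,0,1,0,0,0,0,0,0.9,0,0,0,0,0,0,0,0,0,0,0,0,0,0,0]}}

```text
time_s: 19.68
ee_pos: [511.7, 210.0, 212.2]
ee_rot: [179.9, 0.1, -12.4]
force: [0.4, 0.4, -2.1]
gripper_width: 34.0
gripper_force: 30.0
```

{"api": "step_arm", "payload": {"plan": [0,0,0,0,0,0,0,0,0,0,0,0]}}

```text
time_s: 19.85
ee_pos: [512.6, 210.3, 213.7]
ee_rot: [-180.0, -0.0, -12.4]
force: [0.8, 0.7, -1.6]
gripper_width: 34.2
gripper_force: 30.0
```

```bash
cat > m9.py <<'E'
from sil import *
from plan import st
s=st(); t=np.array(s["ee_pos"]); zp=t[2]-36.9
p=viewer.grab_frame("scene"); B=np.array([510.,208.3])
e=np.array([-.636,-.772]); f=np.array([.772,-.636])
arc=lambda d,z:[np.array([[*(d/2*(np.cos(a)*e-np.sin(a)*f)),z] for a in np.linspace(.35,np.pi-.35,40)])]
side=lambda z0,z1:[np.array([[*(sg*5*e),z] for z in np.linspace(z0,z1,40)]) for sg in(-1,1)]
for nm,L in(("stem+arc",side(zp-80,zp-45)+side(zp-80,zp-45)+arc(34,zp)),("stem",side(zp-80,zp-45)),("stemhi",side(zp-30,zp-15)),("arc",arc(34,zp))):
    v,sc=fit([p],L,(t[0],t[1],0),(4,4,0),17,(1,1,0)); print(nm,v[:2].round(2),"e,f off from TCP",((v[:2]-t[:2])@e).round(2),((v[:2]-t[:2])@f).round(2),round(sc,1))
for nm,L in(("bush",circ(35,78)+circ(20,78)),("outer",circ(35,78))):
    v,sc=fit([p],L,(510,208.3,0),(3,3,0),13,(1,1,0)); print(nm,v[:2].round(2),"from TCP",((v[:2]-t[:2])@e).round(2),((v[:2]-t[:2])@f).round(2),round(sc,1))
o=projn(p,np.array([[*B,90.]]))[0].astype(int)-[28,24]; k=600/42
im=cv2.resize(cv2.cvtColor(p["img"],cv2.COLOR_RGB2BGR)[o[1]:o[1]+42,o[0]:o[0]+56],(800,600),interpolation=cv2.INTER_CUBIC)
for l in place(circ(35,78)+circ(20,78),(*v[:2],0)): cv2.polylines(im,[((projn(p,l)-o+.5)*k-.5).astype(np.int32)],False,(0,255,255),1)
cv2.imwrite("pics/m9.png",im)
E
python3 m9.py
```

```text
t 19.85 pos [512.57 210.28 213.72] rot [-1.7998e+02 -4.0000e-02 -1.2380e+01] F [ 0.79  0.7  -1.63] T [ 0.06   0.004 -0.009] w 34.24 gf 30.0 q [ 21.1  17.   93.8  -0.   69.3 123.5]
stem+arc [525.01 201.84] e,f off from TCP -1.4 14.97 21.7
stem [530.12 201.31] e,f off from TCP -4.23 19.25 25.0
stemhi [508.57 211.28] e,f off from TCP 1.77 -3.72 25.0
arc [512.46 210.02] e,f off from TCP 0.27 0.08 22.4
bush [509.12 208.07] from TCP 3.9 -1.26 19.6
outer [509.59 207.93] from TCP 3.71 -0.8 17.3
```

View pics/m9.png

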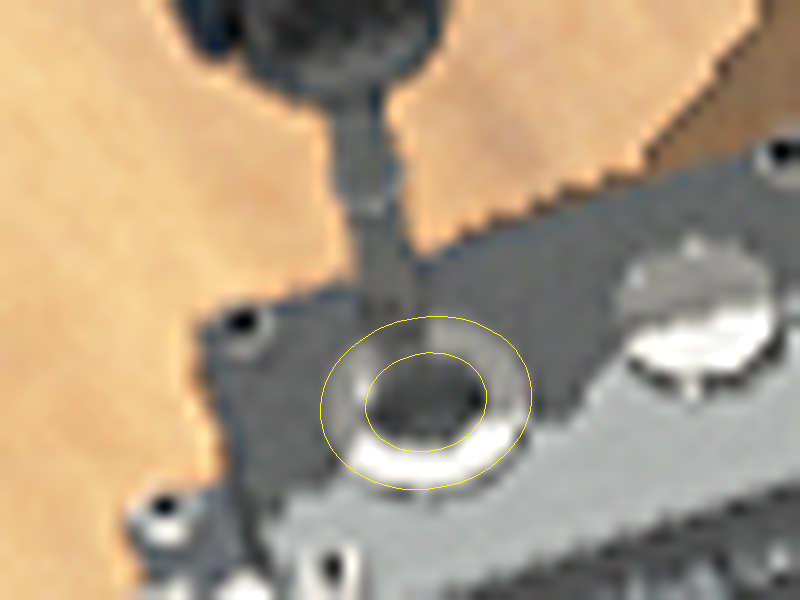

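The last view shows the stem at (395, 320), left of the bush centre at (426, 402), because the arm settled about 1.5 mm further than I had read. I'll measure numerically once it is settled.

{"api": "step_arm", "payload": {"plan": [0,0,0,0,0,0,0,0,0,0,0,0,0,0,0,0,0,0,0,0,0,0,0,0,0,0,0,0,0,0]}}

```text
time_s: 20.32
ee_pos: [512.3, 210.1, 213.5]
ee_rot: [180.0, -0.0, -12.4]
force: [0.2, -0.5, -0.1]
gripper_width: 33.8
gripper_force: 30.0
```

```bash
cat > m10.py <<'E'
from sil import *
from plan import st
s=st(); t=np.array(s["ee_pos"]); zp=t[2]-36.9
p=viewer.grab_frame("scene"); s=st(); t=np.array(s["ee_pos"])
e=np.array([-.636,-.772]); f=np.array([.772,-.636]); g=cv2.cvtColor(p["img"],cv2.COLOR_RGB2GRAY).astype(np.float32)
def prof(z,base,w=14):
    # sample across the stem along world direction e at height z
    a=np.arange(-w,w+.01,.25); X=np.c_[base[0]+a*e[0],base[1]+a*e[1],np.full(a.size,z)]
    u=projn(p,X).astype(np.float32); return a,cv2.remap(g,u[:,:1],u[:,1:],cv2.INTER_LINEAR).ravel()
for dz in(14,18,22,26,30,46,50,54,58,62):
    a,v=prof(zp-dz,t); hi=np.percentile(v,85); lo=np.percentile(v[abs(a)<8],15); m=v<(hi+lo)/2
    n,l=cv2.connectedComponents(m.astype(np.uint8)[None]); l=l.ravel(); c=l[np.argmin(abs(a)+99*(~m))]
    k=(l==c)&m; print("dz",dz,"centre e",a[k].mean().round(2),"width",(k.sum()*.25).round(2),int(hi),int(lo))
E
python3 m10.py
```

```text
t 20.32 pos [512.34 210.13 213.45] rot [ 1.800e+02 -1.000e-02 -1.239e+01] F [ 0.18 -0.5  -0.15] T [ 0.069  0.036 -0.015] w 33.76 gf 30.0 q [ 21.1  17.   93.8  -0.   69.3 123.5]
t 20.37 pos [512.36 210.15 213.46] rot [ 1.800e+02 -1.000e-02 -1.239e+01] F [-0.07  0.04 -1.8 ] T [ 0.015  0.035 -0.009] w 34.11 gf 30.0 q [ 21.1  17.   93.8  -0.   69.3 123.5]
dz 14 centre e -2.0 width 20.25 132 82
dz 18 centre e -1.75 width 15.75 187 78
dz 22 centre e 0.62 width 11.0 193 93
dz 26 centre e 1.25 width 10.75 199 100
dz 30 centre e 1.12 width 10.5 196 100
dz 46 centre e 1.5 width 11.25 198 118
dz 50 centre e 1.12 width 10.5 198 93
dz 54 centre e 1.38 width 10.5 196 99
dz 58 centre e 5.0 width 18.25 197 100
dz 62 centre e 4.75 width 18.75 193 94
```

```bash
cat > m11.py <<'E'
from sil import *
s=sensors.state(); t=np.array(s["ee_pos"]); zp=t[2]-36.9
p=viewer.grab_frame("scene"); e=np.array([-.636,-.772]); f=np.array([.772,-.636])
b=t[:2]+1.25*e; g=cv2.cvtColor(p["img"],cv2.COLOR_RGB2GRAY).astype(np.float32)
P=lambda X:projn(p,np.array([X],float))[0].round(2)
print("tip",P([*b,zp-90]),"ring",P([*b,zp-39]),"bush@78",P([509.9,208.2,78]),"bush@tipz",P([509.9,208.2,zp-90]))
# along-axis profile on the stem centre line: ring and collar edge positions (image) vs expected
for off in(-3,0,3):
    z=np.arange(zp-60,zp+8,1.); X=np.c_[np.tile(b+off*e,(z.size,1)),z]; u=projn(p,X).astype(np.float32)
    v=cv2.remap(g,u[:,:1],u[:,1:],cv2.INTER_LINEAR).ravel(); print(off,[(int(zz-zp),int(x)) for zz,x in zip(z,v)][14::1])
# bush: bright/dark radial edges along f (image vertical) and e
for nm,d in(("e",e),("f",f)):
    a=np.arange(-24,24.1,1); X=np.c_[np.array([509.9,208.2])+a[:,None]*d,np.full(a.size,78.)]; u=projn(p,X).astype(np.float32)
    print(nm,[(int(q),int(x)) for q,x in zip(a,cv2.remap(g,u[:,:1],u[:,1:],cv2.INTER_LINEAR).ravel())])
E
python3 m11.py
```

```text
tip [205.05 249.34] ring [202.47 236.33] bush@78 [206.2  251.66] bush@tipz [205.79 249.58]
-3 [(-46, 123), (-45, 124), (-44, 120), (-43, 116), (-42, 111), (-41, 106), (-40, 101), (-39, 95), (-38, 89), (-37, 90), (-36, 93), (-35, 98), (-34, 103), (-33, 103), (-32, 104), (-31, 104), (-30, 104), (-29, 104), (-28, 104), (-27, 104), (-26, 103), (-25, 103), (-24, 102), (-23, 101), (-22, 95), (-21, 89), (-20, 83), (-19, 79), (-18, 83), (-17, 86), (-16, 90), (-15, 93), (-14, 97), (-13, 100), (-12, 104), (-11, 98), (-10, 91), (-9, 84), (-8, 77), (-7, 70), (-6, 62), (-5, 54), (-4, 48), (-3, 45), (-2, 42), (-1, 40), (0, 41), (1, 42), (2, 44), (3, 42), (4, 37), (5, 33), (6, 30), (7, 41)]
0 [(-46, 133), (-45, 138), (-44, 132), (-43, 125), (-42, 119), (-41, 114), (-40, 108), (-39, 103), (-38, 97), (-37, 96), (-36, 97), (-35, 98), (-34, 100), (-33, 99), (-32, 99), (-31, 99), (-30, 99), (-29, 99), (-28, 99), (-27, 99), (-26, 100), (-25, 102), (-24, 103), (-23, 104), (-22, 99), (-21, 92), (-20, 84), (-19, 78), (-18, 79), (-17, 81), (-16, 83), (-15, 86), (-14, 90), (-13, 95), (-12, 101), (-11, 102), (
[... 1114 characters left out ...]
), (9, 51), (10, 87), (11, 126), (12, 140), (13, 140), (14, 143), (15, 154), (16, 165), (17, 133), (18, 96), (19, 80), (20, 87), (21, 94), (22, 94), (23, 94), (24, 101)]
f [(-24, 179), (-23, 176), (-22, 170), (-21, 165), (-20, 153), (-19, 140), (-18, 136), (-17, 173), (-16, 212), (-15, 239), (-14, 245), (-13, 251), (-12, 244), (-11, 219), (-10, 194), (-9, 164), (-8, 127), (-7, 94), (-6, 85), (-5, 86), (-4, 87), (-3, 83), (-2, 77), (-1, 73), (0, 71), (1, 70), (2, 69), (3, 72), (4, 76), (5, 79), (6, 84), (7, 89), (8, 95), (9, 106), (10, 117), (11, 125), (12, 126), (13, 127), (14, 126), (15, 124), (16, 121), (17, 117), (18, 116), (19, 111), (20, 106), (21, 103), (22, 101), (23, 100), (24, 101)]
```

{"api": "step_arm", "payload": {"plan": [-0.14,0.18,0,0,0,0,0,0,0,0,0,0,0,0,0,0,0,0,0,0,0,0,0,0,0,0,0,0,0,0]}}

```text
time_s: 20.83
ee_pos: [510.6, 208.7, 213.5]
ee_rot: [180.0, -0.0, -12.4]
force: [0.4, 0.6, -1.7]
gripper_width: 34.5
gripper_force: 30.0
```

```bash
python3 m10.py; python3 m11.py | tail -2
```

```text
t 20.83 pos [510.62 208.72 213.45] rot [ 1.800e+02 -1.000e-02 -1.239e+01] F [ 0.42  0.61 -1.7 ] T [ 0.033  0.056 -0.026] w 34.53 gf 30.0 q [ 21.   16.8  94.1  -0.   69.2 123.4]
t 20.88 pos [510.62 208.73 213.43] rot [-180.     -0.    -12.39] F [ 0.46 -1.12 -1.56] T [ 0.073 -0.025 -0.045] w 34.24 gf 30.0 q [ 21.   16.8  94.1  -0.   69.2 123.4]
dz 14 centre e -1.88 width 20.0 140 85
dz 18 centre e -2.25 width 16.75 189 75
dz 22 centre e 0.88 width 11.0 196 95
dz 26 centre e 1.5 width 10.75 197 97
dz 30 centre e 1.38 width 10.5 195 98
dz 46 centre e 1.62 width 10.5 199 105
dz 50 centre e 1.38 width 10.5 199 94
dz 54 centre e 1.5 width 10.75 197 98
dz 58 centre e 4.88 width 18.5 198 100
dz 62 centre e 4.25 width 19.75 176 96
e [(-24, 103), (-23, 103), (-22, 104), (-21, 102), (-20, 99), (-19, 101), (-18, 106), (-17, 112), (-16, 127), (-15, 142), (-14, 147), (-13, 148), (-12, 146), (-11, 135), (-10, 124), (-9, 104), (-8, 83), (-7, 74), (-6, 71), (-5, 68), (-4, 67), (-3, 67), (-2, 68), (-1, 70), (0, 71), (1, 71), (2, 71), (3, 72), (4, 72), (5, 69), (6, 65), (7, 60), (8, 56), (9, 52), (10, 90), (11, 130), (12, 146), (13, 147), (14, 148), (15, 147), (16, 146), (17, 121), (18, 94), (19, 83), (20, 90), (21, 96), (22, 96), (23, 96), (24, 94)]
f [(-24, 182), (-23, 177), (-22, 170), (-21, 163), (-20, 152), (-19, 140), (-18, 136), (-17, 173), (-16, 212), (-15, 238), (-14, 245), (-13, 251), (-12, 244), (-11, 220), (-10, 196), (-9, 167), (-8, 130), (-7, 97), (-6, 85), (-5, 82), (-4, 80), (-3, 79), (-2, 77), (-1, 74), (0, 71), (1, 68), (2, 66), (3, 71), (4, 76), (5, 81), (6, 86), (7, 90), (8, 93), (9, 93), (10, 93), (11, 93), (12, 92), (13, 90), (14, 85), (15, 76), (16, 68), (17, 63), (18, 61), (19, 60), (20, 63), (21, 70), (22, 75), (23, 78), (24, 82)]
```

The stem is centred across the view to within about 0.2 mm. I'll lower it slowly.

{"api": "step_arm", "payload": {"plan": [0,0,0.15,0,0,0,0,0,0.3,0,0,0,0,0,0.3,0,0,0,0,0,0.3,0,0,0,0,0,0.3,0,0,0]}}

```text
time_s: 21.35
ee_pos: [510.5, 208.6, 199.4]
ee_rot: [180.0, 0.0, -12.4]
force: [0.2, -0.5, -0.4]
gripper_width: 34.0
gripper_force: 30.0
```

{"api": "step_arm", "payload": {"plan": [0,0,0.2,0,0,0,0,0,0.1,0,0,0,0,0,0,0,0,0,0,0,0,0,0,0]}}

```text
time_s: 21.68
ee_pos: [510.6, 208.7, 196.9]
ee_rot: [180.0, -0.0, -12.4]
force: [0.1, 0.1, -0.9]
gripper_width: 34.0
gripper_force: 30.0
```

```bash
python3 m10.py
```

```text
t 21.68 pos [510.63 208.69 196.9 ] rot [179.99  -0.   -12.39] F [ 0.06  0.11 -0.9 ] T [ 0.05   0.002 -0.008] w 33.97 gf 30.0 q [ 21.   17.5  95.6  -0.   67.  123.4]
t 21.73 pos [510.7  208.73 197.03] rot [-1.800e+02 -2.000e-02 -1.239e+01] F [-0.4  -0.03 -0.79] T [ 0.076  0.025 -0.028] w 34.0 gf 30.0 q [ 21.   17.5  95.5  -0.   67.  123.4]
dz 14 centre e -1.75 width 21.25 137 82
dz 18 centre e -1.88 width 17.5 191 80
dz 22 centre e 0.62 width 11.0 198 90
dz 26 centre e 1.25 width 10.25 199 99
dz 30 centre e 1.5 width 10.75 199 97
dz 46 centre e 4.12 width 20.0 170 103
dz 50 centre e 5.88 width 10.0 114 93
dz 54 centre e -3.75 width 3.75 102 95
dz 58 centre e -7.0 width 14.25 112 97
dz 62 centre e -4.0 width 20.25 136 100
```

```bash
sed -i 's/^b=t\[:2\]+1.25\*e/b=t[:2]+1.45*e/' m11.py; cat >> m11.py <<'E'
print("bush->probe e,f (TCP based)",((b-[509.9,208.2])@e).round(2),((b-[509.9,208.2])@f).round(2))
for off in(-3,0,3):
    a=np.arange(-14,14.1,1); X=np.c_[b+off*e+a[:,None]*f,np.full(a.size,78.)]; u=projn(p,X).astype(np.float32)
    print("F",off,[(int(q),int(x)) for q,x in zip(a,cv2.remap(g,u[:,:1],u[:,1:],cv2.INTER_LINEAR).ravel())])
E
python3 m11.py | tail -6
```

```text
e [(-24, 100), (-23, 101), (-22, 101), (-21, 100), (-20, 100), (-19, 101), (-18, 105), (-17, 111), (-16, 124), (-15, 139), (-14, 147), (-13, 153), (-12, 154), (-11, 144), (-10, 134), (-9, 110), (-8, 85), (-7, 77), (-6, 80), (-5, 83), (-4, 86), (-3, 90), (-2, 88), (-1, 85), (0, 87), (1, 93), (2, 98), (3, 95), (4, 91), (5, 83), (6, 73), (7, 64), (8, 58), (9, 52), (10, 90), (11, 131), (12, 146), (13, 148), (14, 149), (15, 149), (16, 149), (17, 124), (18, 96), (19, 85), (20, 93), (21, 99), (22, 99), (23, 99), (24, 95)]
f [(-24, 180), (-23, 176), (-22, 171), (-21, 166), (-20, 152), (-19, 138), (-18, 133), (-17, 171), (-16, 211), (-15, 238), (-14, 245), (-13, 251), (-12, 243), (-11, 218), (-10, 193), (-9, 162), (-8, 123), (-7, 87), (-6, 82), (-5, 90), (-4, 97), (-3, 96), (-2, 93), (-1, 91), (0, 87), (1, 82), (2, 77), (3, 75), (4, 72), (5, 71), (6, 77), (7, 84), (8, 90), (9, 93), (10, 96), (11, 98), (12, 97), (13, 97), (14, 97), (15, 99), (16, 101), (17, 102), (18, 101), (19, 99), (20, 97), (21, 95), (22, 93), (23, 91), (24, 91)]
bush->probe e,f (TCP based) 0.53 0.28
F -3 [(-14, 244), (-13,
[... 178 characters left out ...]
, (5, 86), (6, 90), (7, 95), (8, 97), (9, 99), (10, 101), (11, 102), (12, 102), (13, 102), (14, 102)]
F 0 [(-14, 247), (-13, 253), (-12, 236), (-11, 211), (-10, 185), (-9, 148), (-8, 112), (-7, 76), (-6, 84), (-5, 91), (-4, 97), (-3, 95), (-2, 94), (-1, 93), (0, 89), (1, 84), (2, 80), (3, 75), (4, 70), (5, 70), (6, 77), (7, 83), (8, 88), (9, 91), (10, 94), (11, 95), (12, 95), (13, 94), (14, 98)]
F 3 [(-14, 244), (-13, 246), (-12, 228), (-11, 195), (-10, 166), (-9, 137), (-8, 109), (-7, 82), (-6, 85), (-5, 87), (-4, 89), (-3, 92), (-2, 95), (-1, 96), (0, 92), (1, 87), (2, 81), (3, 73), (4, 64), (5, 60), (6, 63), (7, 65), (8, 76), (9, 93), (10, 111), (11, 124), (12, 136), (13, 148), (14, 144)]
```

{"api": "step_arm", "payload": {"plan": [0.02,-0.02,0.15,0,0,0,0,0,0.3,0,0,0,0,0,0.3,0,0,0,0,0,0.3,0,0,0,0,0,0.3,0,0,0]}}

```text
time_s: 22.2
ee_pos: [510.7, 208.8, 182.9]
ee_rot: [180.0, 0.0, -12.4]
force: [-0.2, -0.3, -3.0]
gripper_width: 34.1
gripper_force: 30.0
```

{"api": "step_arm", "payload": {"plan": [0,0,0.3,0,0,0,0,0,0.3,0,0,0,0,0,0.3,0,0,0,0,0,0.3,0,0,0,0,0,0.3,0,0,0]}}

```text
time_s: 22.62
ee_pos: [510.8, 208.9, 168.1]
ee_rot: [180.0, -0.0, -12.4]
force: [0.4, 0.6, -1.5]
gripper_width: 34.2
gripper_force: 30.0
```

{"api": "step_arm", "payload": {"plan": [0,0,0.3,0,0,0,0,0,0.3,0,0,0,0,0,0.3,0,0,0,0,0,0.2,0,0,0,0,0,0.1,0,0,0]}}

```text
time_s: 23.03
ee_pos: [510.7, 208.8, 156.0]
ee_rot: [180.0, 0.0, -12.4]
force: [-0.6, 0.1, -1.8]
gripper_width: 34.3
gripper_force: 30.0
```

{"api": "step_arm", "payload": {"plan": [0,0,0.2,0,0,0,0,0,0.06,0,0,0,0,0,0,0,0,0,0,0,0,0,0,0,0,0,0,0,0,0]}}

```text
time_s: 23.45
ee_pos: [511.0, 208.9, 154.0]
ee_rot: [-180.0, -0.0, -12.4]
force: [-0.2, -0.4, -1.2]
gripper_width: 34.3
gripper_force: 30.0
```

{"api": "step_arm", "payload": {"plan": [0,0,0,0,0,0,0,0,0,0,0,0,0,0,0,0,0,0,0,0,0,0,0,0,0,0,0,0,0,0]}}

```text
time_s: 23.87
ee_pos: [510.8, 208.9, 153.8]
ee_rot: [180.0, -0.0, -12.4]
force: [-0.8, 0.2, -1.2]
gripper_width: 34.2
gripper_force: 30.0
```

```bash
python3 m10.py; python3 m11.py|tail -6
```

```text
t 23.87 pos [510.84 208.86 153.84] rot [180.    -0.   -12.39] F [-0.83  0.19 -1.22] T [-0.003  0.03  -0.025] w 34.24 gf 30.0 q [ 21.   19.6  99.2  -0.   61.3 123.4]
t 23.92 pos [510.82 208.83 153.82] rot [179.99  -0.   -12.39] F [-0.33 -0.18 -0.82] T [ 0.05   0.032 -0.022] w 34.59 gf 30.0 q [ 21.   19.6  99.2  -0.   61.3 123.4]
dz 14 centre e 5.75 width 3.25 95 86
dz 18 centre e -3.88 width 20.5 125 78
dz 22 centre e -0.25 width 12.25 144 82
dz 26 centre e 2.5 width 12.75 144 98
dz 30 centre e 3.38 width 15.0 145 92
dz 46 centre e 0.5 width 5.75 149 84
dz 50 centre e -0.38 width 16.0 176 92
dz 54 centre e 2.75 width 22.75 185 121
dz 58 centre e 8.0 width 12.25 149 144
dz 62 centre e 8.75 width 10.75 137 121
e [(-24, 97), (-23, 98), (-22, 98), (-21, 97), (-20, 97), (-19, 99), (-18, 102), (-17, 107), (-16, 121), (-15, 136), (-14, 142), (-13, 146), (-12, 143), (-11, 131), (-10, 117), (-9, 96), (-8, 74), (-7, 78), (-6, 99), (-5, 113), (-4, 112), (-3, 111), (-2, 110), (-1, 111), (0, 108), (1, 103), (2, 99), (3, 114), (4, 128), (5, 117), (6, 98), (7, 80), (8, 67), (9, 53), (10, 90), (11, 1
[... 934 characters left out ...]
 (7, 102), (8, 103), (9, 103), (10, 104), (11, 97), (12, 87), (13, 77), (14, 77)]
F 0 [(-14, 145), (-13, 149), (-12, 143), (-11, 132), (-10, 120), (-9, 109), (-8, 99), (-7, 88), (-6, 100), (-5, 111), (-4, 119), (-3, 116), (-2, 112), (-1, 109), (0, 105), (1, 102), (2, 100), (3, 99), (4, 98), (5, 98), (6, 98), (7, 97), (8, 97), (9, 97), (10, 96), (11, 92), (12, 85), (13, 79), (14, 79)]
F 3 [(-14, 141), (-13, 145), (-12, 140), (-11, 131), (-10, 122), (-9, 112), (-8, 101), (-7, 91), (-6, 101), (-5, 113), (-4, 124), (-3, 123), (-2, 122), (-1, 121), (0, 118), (1, 117), (2, 113), (3, 108), (4, 102), (5, 95), (6, 90), (7, 83), (8, 90), (9, 109), (10, 129), (11, 140), (12, 147), (13, 153), (14, 141)]
```

```bash
python3 -c "
from workcell import env
print(env.job_done())"
```

```text
the job is handed in; nothing more can be done
None
```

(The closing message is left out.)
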